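# Hold a humidity probe centred in the port of a calibration chamber

## Task

Check the humidity probe in the calibration chamber: first slide the yellow port cover fully open by its black fin, then take the probe out of its rest by the grey head and lower its rod through the blue guide hole until the top of the hole is at the middle of the red depth band, without the probe ever touching the chamber or the wall of the hole. Finish while still holding the probe there, still, upright and centred in the hole, with only the gripper carrying it. Leave everything else on the bench where it stands.

Things in the scene. Friction and masses are not known exactly. Their poses are not given: they have to be found in the camera images.
- probe: Loose wireless humidity probe, about 120 g: square grey head 28 x 28 mm, 54 mm tall (57 with its green cap); below it, on the centre line, a steel rod 12 mm in diameter, 100 mm long. Origin: centre of the head's underside; z up the rod through the head, x and y square to the side faces. Starts hanging upright in the rest, head on the top plate. Grasp two opposite side faces.
- probe_tip (a point): Lower end of the probe's rod, 100 mm below the head's underside, on the rod's centre line.
- probe_band (a point): Centre of the red depth band on the rod: the band is 16 mm tall and runs from 24 to 40 mm below the head's underside, this point is 32 mm below it (68 mm above the tip), on the centre line.
- rest: Fixed probe rest: white foot 90 x 80 mm, two side plates, aluminium top plate 50 (x) x 64 (y) mm, its top 115 mm above the table, with a 20 mm hole in its middle where the rod hangs. Origin: centre of the foot's underside; z up. The probe comes out straight up.
- chamber: Fixed calibration chamber: clear-walled box 120 (x) x 140 (y) mm with a grey lid 18 mm thick, its top 105 mm above the table; inner floor 12 mm above the table. Two steel rails 7 mm high lie on the lid along y, 27 mm either side of the middle. Origin: centre of its underside; z up. The guide hole is at x = 0, y = -30 mm.
- chamber_port (a point): Centre of the upper mouth of the guide hole (the port), level with the lid's top, 105 mm above the table. The hole is upright, 26 mm in diameter and 18 mm deep, through a blue square bush 40 mm wide; below it is the empty chamber.
- cover (a joint): Slide of the yellow port cover, in m: 0 = centred over the port, 0.060 = fully open at its stop; it moves along the chamber's +y, stays where it is left and takes about 2 N to slide. Starts between 0 and 0.012, hiding the port. Cover plate 44 (x) x 52 (y) x 5 mm, its top 112 mm above the table.
- cover_grip (a point): Middle of the black upright fin on the cover plate, 129 mm above the table. The fin is 20 mm (chamber's x) x 12 mm (chamber's y), 34 mm tall, its top 146 mm above the table; it stands 16 mm from the cover's centre towards chamber +y and moves with the cover.
- sample_jar: Bystander, to be left alone: closed glass sample jar with white cap, 44 mm across, 55 mm tall. Origin: centre of its underside.
- amber_bottle: Bystander, to be left alone: amber glass bottle with black cap, 52 mm across, 95 mm tall. Origin: centre of its underside.
- tip_box: Bystander, to be left alone: blue box with clear top, 122 x 87 mm, 80 mm tall. Origin: centre of its underside.
- glove_box: Bystander, to be left alone: white carton with blue opening, 120 x 240 mm, 75 mm tall. Origin: centre of its underside.
- bucket: Bystander, to be left alone: yellow lidded bucket, 138 mm across, 136 mm tall. Origin: centre of its underside.
Not all that is in view belongs to the job. Leave any pink or turquoise look-alike of the chamber alone. Of the things that look like the probe, the middle-sized one is meant.

How it is judged:
By the outcome, as a careful person would: the job done as asked, in the order asked, and still so for the second after the job is handed in, while the arm keeps its last pose, push and grip.
It also fails if it takes over 54 s, if anything falls off the work surface, if the arm or the gripper's body presses on something with over 40 N, if the wrist force passes 120 N, or if a joint passes its speed limit or range.

## Robot

A 7-joint arm with a two-finger parallel gripper is mounted at the origin on the work surface. World frame = base frame: x ahead of the robot, y to its left, z up, the work surface at z = 0. Lengths are in m, angles in rad, forces in N, time in s.
With the tool pointing down it reaches from about 0.4 to 0.85 m from the base axis. Payload 6.9 kg.
Tool frame: the origin (TCP) lies on the centre line of the jaws, within the pads' length; the fingertips stand 22 mm ahead of it and the grasp point (between the pads) lies 3 mm ahead of it (tcp_to_tips is the distance from the TCP to the fingertips, in m); y points along the fingers, x is the direction in which the jaws open and shut, and the axes are right-handed (so a half turn about y gives the same grasp; the last joint's range is limited). The gripper opens to 85 mm and grips with 20 to 120 N. Pads are 22 mm wide; open, the fingers measure 114 mm over their backs; the gripper's body (76 mm by 85 mm) begins 54 mm behind the grasp point. The pads swing forward as they close: fully open they stand 13 mm farther back than shut.
Start: joints at [-1.087, 0.507, -0.238, 1.5, 0.126, 1.149, -0.155], TCP at [0.231, 0.581, 0.253] pointing down, gripper open.
Joint ranges: [-3.08, 3.08], [-0.24, 2.05], [-1.43, 1.35], [0, 2.5], [-1.52, 4.66], [0.17, 1.96], [-2.89, 2.89]. Speed limits (rad/s): [2.39, 2.39, 3.14, 3.14, 3.14, 3.14, 3.14].

## Interface

Orientations are given as a unit quaternion [x, y, z, w].
In Python, from station import * gives the robot as it stands.
- The arm moves only by the tool step_arm, never from a script. Its argument "commands" is one flat list of numbers, 7 for each row, row after row: the shift along the tool's x, y, z scaled (see below), then the turn, a rotation vector about the tool's x, y, z scaled (see below), then the opening, from 0 (shut) to 1 (fully open). A call has 1 to 12 rows; each row shifts and turns the pose as measured when the row begins, along the tool's axes as they then stand; what a row does not reach is not made up. The controller multiplies each number of a shift by 2.5 cm and each number of a turn by 90 degrees. A row lasts 1/10 s, in which the tool goes at most 50 mm and 8.59 degrees, less where a joint would pass 70% of its speed; a pose out of reach is approached as far as the arm can. A call with a number of a shift or a turn outside -1 to 1 is refused whole. A call with a gripper value outside its range is refused whole. The fingers move at their own pace and stop on an object; "squeeze" is the grip in N (left out, the last holds). Time passes only in rows, so rows that do not move let the fingers close. It gives the time, the measured TCP pose, the force and the opening at its end, in the units of the state.
- get_state(): the state, without advancing time (a new reading comes with each control period).
- capture(name): name is "scene" or "top" or "wrist"; returns a dict with "image" (420x560x3 uint8, red, green, blue), "fx", "fy", "cx", "cy" (pixels), "view" (4x4, takes a point from world to camera coordinates); the wrist camera has in their place "mount" (4x4, takes a point from camera to tool coordinates, whose origin is the TCP and whose axes are the tool frame's). Camera axes: x right, y up, looking along -z (the intrinsics and any distortion apply to the point x, -y, -z); pixel columns grow to the right and rows downward; lengths in m; the calibration is good to about 2 mm. The wrist camera is an equidistant fisheye: a pixel r from the principal point sees the ray r / f radians off the axis. A picture is of the moment at which its call begins: read the wrist's pose just before it. There is no depth.
- hand_in(): hands the job in, once; it reports no verdict.
Trained networks look in the newest picture that a camera, given by its name, has taken for a name from the list of things; names that differ only in an ending like _2 or _b are one class to them, and where a whole thing is asked for, a point or a joint stands for the part that bears it (a point fixed in the world has none). Each returns a list of dicts, best first, with "p" (0 to 1); they miss things now and then, are a little off and sometimes report something else, mostly with a low value. They report only what shows in the picture. A call takes as long as a camera call. They do not tell look-alikes from the thing itself.
- boxes_of(camera, thing): "xyz" ([x, y, z] in m, in world coordinates, good to about 4 mm: the middle of the surface that is visible of it).
- silhouettes(camera, thing): "pixels" (420x560 bool, what is visible of it).
The state is a dict: "time_s": time; "joint_pos": joint angles; "dq": joint speeds; "effort": joint torques, N m; "eef_pos": TCP position; "ee_rot": TCP orientation; "ft_force": force on the tool from outside, world axes, zero at the start; "ft_torque": the same for the moment, N m; "gripper_width": finger opening in m.
Only numpy, scipy, OpenCV 4.12 (cv2) and the standard library are available. Lean on these libraries where they do the work, as an engineer would, in place of code of your own. Each camera call takes 0.05 s, during which the arm holds its last target.

## Working session

There is one attempt and no reset: what is moved stays moved. The work goes in short steps, Python scripts to look and compute and a tool call to move; the robot and the scene stay as the last step left them, time stands still between calls to the robot, and variables do not carry over. Pictures are saved under pics/ and viewed, and the job is handed in when it is done.

Besides the shell and the picture viewer there is one more tool, called after "Call:" as name(argument=value, ...) on one line, values as JSON. step_arm: Moves the arm, as the interface text tells. Shifts and turns lie within -1 to 1; 1 stands for 2.5 cm of shift or 90 degrees of turn. Its arguments: {"type":"object","properties":{"commands":{"type":"array"},"squeeze":{"type":"number"}},"required":["commands"]}

```bash
ls; mkdir -p pics; python3 - <<'E'
from station import *
import cv2
print(get_state())
for n in ("scene","top","wrist"):
    c=capture(n); cv2.imwrite(f"pics/{n}0.png",c["image"][:,:,::-1])
    print(n,{k:(v if not hasattr(v,'tolist') else v.tolist()) for k,v in c.items() if k!="image"})
E
```

```text
pics
{'time_s': 0.0, 'joint_pos': array([-1.08751339,  0.50833143, -0.23751958,  1.50113559,  0.1257198 ,
        1.14889335, -0.15480368]), 'dq': array([-0.00196329,  0.00025943, -0.00088245,  0.00062403, -0.00196366,
        0.00114268, -0.00049004]), 'effort': array([-2.71194840e-04, -6.20580268e+01, -2.18683943e+00, -2.49662375e+01,
        1.26239861e-02,  1.18346492e-02,  8.69607447e-06]), 'eef_pos': array([0.23044732, 0.58046666, 0.25243249]), 'ee_rot': array([ 0.58535631,  0.39671777, -0.39773495, -0.58461946]), 'ft_force': array([ 0.57896432,  0.35686157, -0.46970568]), 'ft_torque': array([ 0.01966872,  0.03558708, -0.00280361]), 'gripper_width': 0.08568897725918824}
scene {'fx': 465.6085611967015, 'fy': 465.6085611967015, 'cx': 282.8498317281971, 'cy': 208.0943565008076, 'view': [[-0.18320137111688467, 0.9829837452869282, 0.013424385370537837, 0.14423485026101346], [-0.7139492226082658, -0.14242320396760716, 0.6855597264342869, 0.30190823835687763], [0.6758060114840252, 0.11601115236598845, 0.7278926070298894, -1.6143932878095462], [0.0, 0.0, 0.0, 1.0]]}
top {'fx': 394.3583765714434, 'fy': 394.3583765714434, 'cx': 279.3012332405532, 'cy': 213.1913057149554, 'view': [[0.06236897084235266, -0.9980391314865968, 0.005291833098780933, -0.07416681213960784], [0.9773852887966847, 0.06215000556999556, 0.202127123492792, -0.5617611740584676], [-0.20205966623719493, -0.007434300850054721, 0.9793449966436671, -1.2582680178703485], [0.0, 0.0, 0.0, 1.0]]}
wrist {'fx': 325.19226210127806, 'fy': 325.19226210127806, 'cx': 280.8533882596177, 'cy': 208.99744064317466, 'mount': [[0.9999996183977354, -0.00021998679905071462, -0.0008454644815264208, 4.732132827034441e-06], [-0.0007277831529081645, 0.3255653450909816, -0.9455192628431582, -0.12031879938280848], [0.00048325569176389756, 0.945519517345674, 0.32556506075182295, 0.08419921359826085], [0.0, 0.0, 0.0, 1.0]]}
```

View images.

View pics/scene0.png

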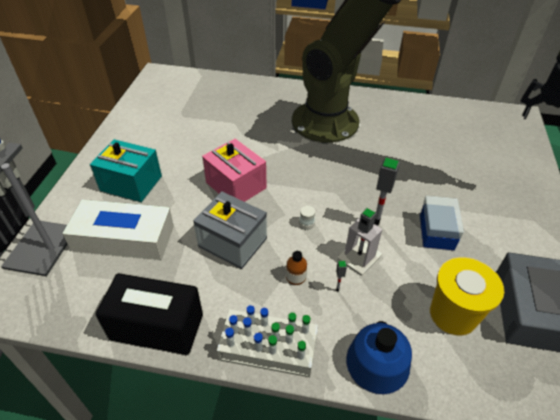

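View pics/top0.png

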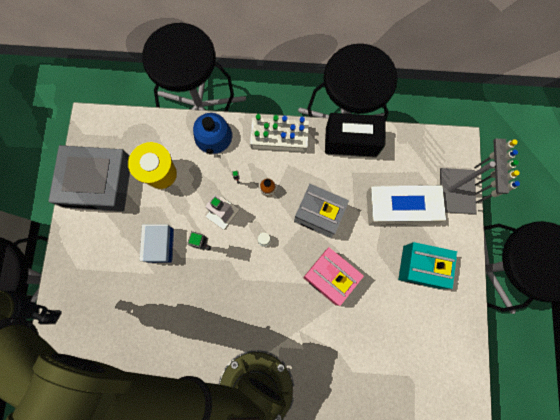

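View pics/wrist0.png

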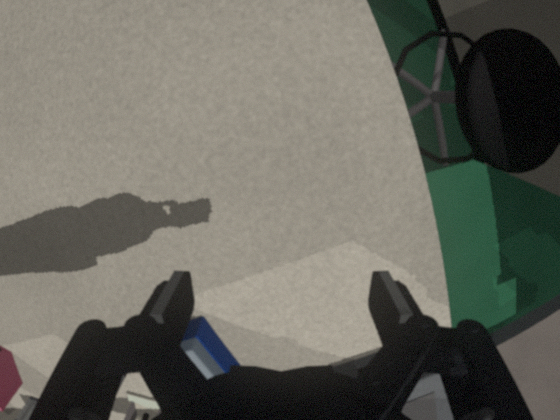

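```bash
cat > h.py <<'E'
from station import *
import numpy as np, cv2
from scipy.spatial.transform import Rotation as R
def proj(c,p):
    p=np.asarray(p,float); q=c["view"][:3,:3]@p+c["view"][:3,3]
    return np.array([c["cx"]+c["fx"]*q[0]/-q[2], c["cy"]-c["fy"]*q[1]/-q[2]])
def ray(c,uv):
    d=np.array([(uv[0]-c["cx"])/c["fx"],-(uv[1]-c["cy"])/c["fy"],-1.]); V=c["view"]
    o=-V[:3,:3].T@V[:3,3]; d=V[:3,:3].T@d; return o,d/np.linalg.norm(d)
def wpose(c,st):
    T=np.eye(4);T[:3,:3]=R.from_quat(st["ee_rot"]).as_matrix();T[:3,3]=st["eef_pos"]; return T@c["mount"]
def wray(c,M,uv):
    x=(uv[0]-c["cx"])/c["fx"];y=(uv[1]-c["cy"])/c["fy"];r=np.hypot(x,y)
    s=np.sin(r)/r if r>1e-9 else 1; d=np.array([x*s,-y*s,-np.cos(r)])
    return M[:3,3],M[:3,:3]@d
def wproj(c,M,p):
    q=np.linalg.inv(M)@np.append(p,1); q=np.array([q[0],-q[1],-q[2]])
    rr=np.hypot(q[0],q[1]);th=np.arctan2(rr,q[2]); k=th/rr if rr>1e-9 else 1/q[2]
    return np.array([c["cx"]+c["fx"]*k*q[0],c["cy"]+c["fy"]*k*q[1]])
def tri(rays):
    A=np.zeros((3,3));b=np.zeros(3)
    for o,d in rays:
        P=np.eye(3)-np.outer(d,d);A+=P;b+=P@o
    x=np.linalg.solve(A,b); return x,[np.linalg.norm((np.eye(3)-np.outer(d,d))@(x-o)) for o,d in rays]
def atz(o,d,z): return o+d*(z-o[2])/d[2]
def save(n,im): cv2.imwrite(f"pics/{n}.png",im[:,:,::-1])
E
python3 - <<'E'
from h import *
np.set_printoptions(precision=4,suppress=True)
for n in("scene","top"):
    c=capture(n)
    for t in("probe","rest","chamber","cover_grip","cover","probe_band","sample_jar","amber_bottle","tip_box","bucket","glove_box"):
        r=boxes_of(n,t)
        print(n,t,[(d["xyz"].round(4).tolist() if hasattr(d["xyz"],'round') else d["xyz"],round(d["p"],2),proj(c,d["xyz"]).round().tolist()) for d in r])
    im=c["image"]
    a=im[150:310,290:450] if n=="scene" else im[160:270,140:330]
    b=im[170:280,180:280] if n=="scene" else im[170:245,280:360]
    save(n+"_a",cv2.resize(a,None,fx=4,fy=4,interpolation=cv2.INTER_CUBIC) if n=="top" else cv2.resize(a,(600,600)))
    save(n+"_b",cv2.resize(b,None,fx=5,fy=5,interpolation=cv2.INTER_CUBIC))
E
```

```text
scene probe [([0.4579, 0.1965, 0.1832], 0.92, [387.0, 179.0]), ([0.576, 0.1552, 0.145], 0.63, [365.0, 222.0]), ([0.6843, 0.1122, 0.0968], 0.58, [340.0, 267.0])]
scene rest [([0.5786, 0.1563, 0.0269], 0.95, [358.0, 253.0])]
scene chamber [([0.3973, -0.212, 0.104], 0.98, [234.0, 165.0]), ([0.463, -0.5107, 0.0911], 0.87, [124.0, 170.0]), ([0.6185, -0.1629, 0.105], 0.72, [231.0, 226.0])]
scene cover_grip [([0.5865, -0.1895, 0.1121], 0.54, [223.0, 213.0]), ([0.4267, -0.5472, 0.111], 0.54, [116.0, 154.0]), ([0.3677, -0.2382, 0.1107], 0.48, [228.0, 155.0]), ([0.5795, 0.1594, 0.0281], 0.18, [360.0, 253.0])]
scene cover [([0.5866, -0.1913, 0.1138], 0.81, [223.0, 213.0]), ([0.4235, -0.5484, 0.1119], 0.65, [116.0, 153.0]), ([0.3633, -0.2419, 0.1087], 0.47, [227.0, 155.0])]
scene probe_band [([0.4572, 0.1936, 0.1797], 0.78, [385.0, 179.0]), ([0.6878, 0.1124, 0.0923], 0.78, [339.0, 270.0]), ([0.6171, -0.1641, 0.1066], 0.61, [230.0, 225.0]), ([0.5752, 0.1552, 0.1487], 0.58, [365.0, 220.0])]
scene sample_jar []
scene amber_bottle [([0.6766, 0.0113, 0.0608], 0.77, [296.0, 267.0])]
scene tip_box [([0
[... 884 characters left out ...]
.5708, -0.1717, 0.1089], 0.19, [321.0, 211.0])]
top cover [([0.3507, -0.2457, 0.1142], 0.53, [342.0, 282.0]), ([0.5745, -0.1992, 0.1116], 0.5, [330.0, 210.0]), ([0.4203, -0.556, 0.1098], 0.5, [442.0, 265.0])]
top probe_band [([0.4346, 0.1896, 0.2204], 0.8, [197.0, 241.0]), ([0.5738, -0.1998, 0.115], 0.63, [330.0, 210.0]), ([0.6744, 0.1142, 0.1086], 0.38, [235.0, 175.0])]
top sample_jar []
top amber_bottle [([0.6505, 0.0024, 0.0637], 0.47, [269.0, 187.0])]
top tip_box [([0.4389, 0.3507, 0.0767], 0.93, [157.0, 243.0])]
top bucket [([0.6832, 0.3813, 0.1316], 0.67, [152.0, 165.0]), ([0.4387, 0.3497, 0.0768], 0.35, [157.0, 243.0])]
top glove_box [([0.6166, -0.4579, 0.0765], 0.72, [407.0, 205.0])]
```

View pics/scene_a.png

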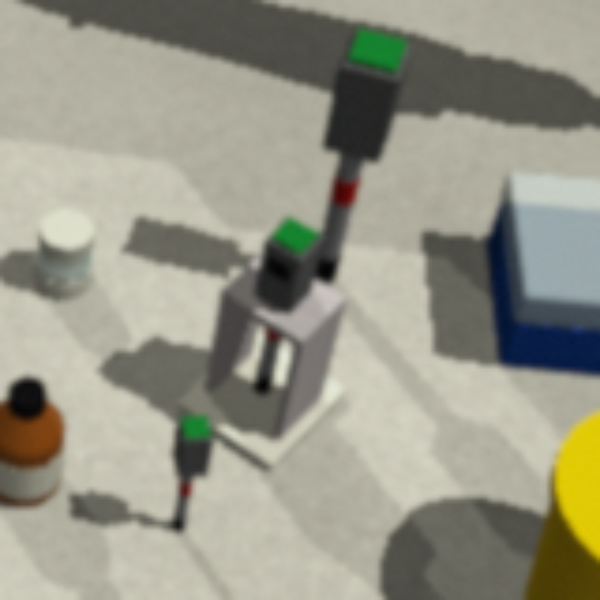

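View pics/scene_b.png

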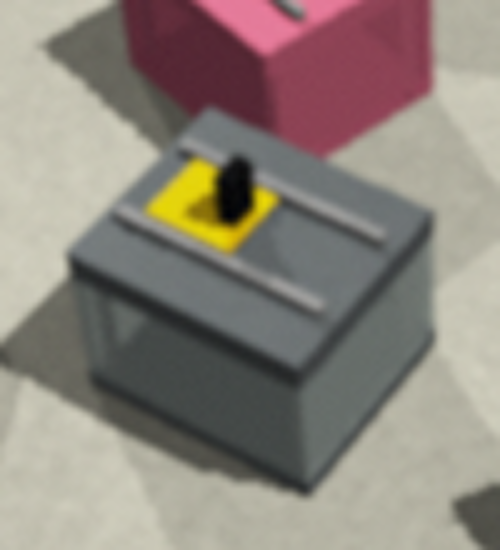

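View pics/top_a.png

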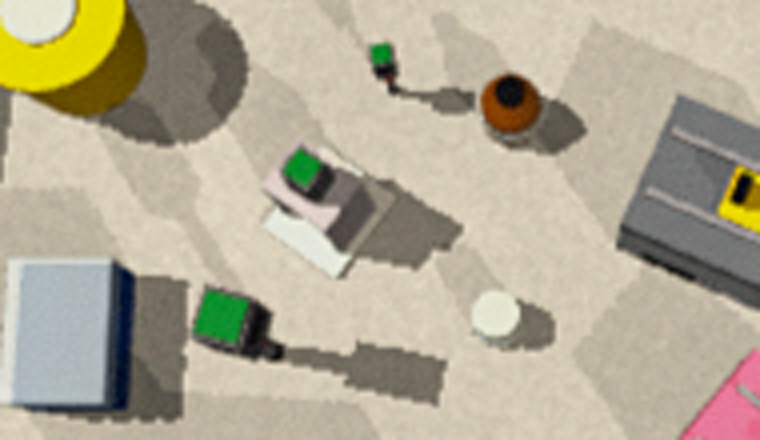

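View pics/top_b.png

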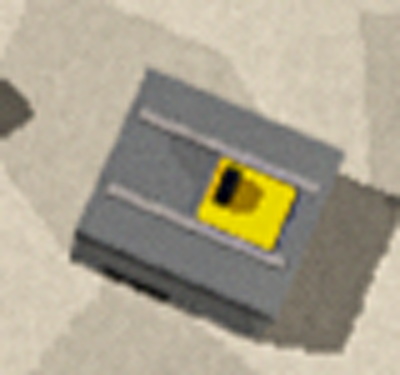

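```bash
python3 - <<'E'
from h import *
np.set_printoptions(precision=4,suppress=True)
st=get_state(); print(R.from_quat(st["ee_rot"]).as_matrix())
cs,ct=capture("scene"),capture("top")
def S(x,y,ox,oy,k): return (ox+(x+.5)/k-.5,oy+(y+.5)/k-.5)
# cap top: scene_a crop scale 3.75
pairs={"cap":(S(297,236,290,150,3.75),S(302,167,140,160,4)),
"fintop":(S(238,160,180,170,5),S(230,172,280,170,5)),
"lid_px(near scene corner)":(S(300,372,180,170,5),S(150,70,280,170,5)),
"lid_l":(S(72,258,180,170,5),S(343,155,280,170,5)),
"lid_b":(S(212,108,180,170,5),S(268,318,280,170,5)),
"lid_r":(S(433,215,180,170,5),S(72,240,280,170,5)),
"railA1":(S(120,212,180,170,5),S(317,188,280,170,5)),
"railA2":(S(322,308,180,170,5),S(142,113,280,170,5)),
"railB1":(S(183,150,180,170,5),S(282,262,280,170,5)),
"railB2":(S(382,238,180,170,5),S(110,189,280,170,5)),
}
for k,(a,b) in pairs.items():
    x,e=tri([ray(cs,a),ray(ct,b)]); print(k,x,np.array(e))
for cam in("scene","top"):
  for s in silhouettes(cam,"cover"):
    m=s["pixels"]; ys,xs=np.nonzero(m); print(cam,s["p"],xs.mean(),ys.mean(),m.sum())
E
```

```text
[[ 0.3689 -0.     -0.9295]
 [ 0.9295  0.      0.3689]
 [-0.     -1.      0.    ]]
cap [0.5669 0.1603 0.168 ] [0.0011 0.0011]
fintop [ 0.5834 -0.1793  0.1532] [0.0018 0.0018]
lid_px(near scene corner) [ 0.6623 -0.1309  0.0973] [0.0013 0.0013]
lid_l [ 0.6131 -0.2597  0.0967] [0.0008 0.0008]
lid_b [ 0.5022 -0.216   0.1024] [0.0014 0.0014]
lid_r [ 0.5465 -0.0883  0.0936] [0.001 0.001]
railA1 [ 0.5876 -0.2417  0.1072] [0.0009 0.0009]
railA2 [ 0.63   -0.1269  0.1081] [0.0007 0.0007]
railB1 [ 0.5382 -0.2222  0.1058] [0.0003 0.0003]
railB2 [ 0.5786 -0.1089  0.1066] [0.0006 0.0006]
scene 0.57 226.98461538461538 151.9025641025641 195
scene 0.55 221.75964391691394 210.26112759643917 337
scene 0.49 113.16589861751152 151.72350230414747 217
top 0.7 328.7788944723618 210.39698492462313 199
top 0.68 442.0468085106383 266.8553191489362 235
top 0.63 341.59414225941424 282.55230125523013 239
```

Call:
step_arm(commands=[-0.3,-1,-0.5,0,0,0,1,-0.53,-1,-1,0,0,0,1,-0.53,-1,-1,0,0,0,1,-0.53,-0.6,-1,0,0,0,1,-0.53,0,-1,0,0,0,1,-0.53,0,-1,0,0,0,1,-0.53,0,-1,0,0,0,1,-0.53,0,-1,0,0,0,1,-0.53,0,-1,0,0,0,1,-0.53,0,-1,0,0,0,1,-0.53,0,-1,0,0,0,1,-0.53,0,-1,0,0,0,1])

```text
time_s: 2.75
eef_pos: [0.4456, 0.3276, 0.347]
ee_rot: [-0.582, -0.401, 0.4, 0.584]
ft_force: [-0.2, -0.3, -0.8]
gripper_width: 0.0854
```

Call:
step_arm(commands=[-0.55,0,-1,0,0,0,1,-0.55,0,-1,0,0,0,1,-0.55,0.1,-1,0,0,0,1,-0.55,0.1,-1,0,0,0,1,-0.55,0.1,-1,0,0,0,1,-0.55,0.2,-1,0,0,0,1,-0.55,0.2,-1,0,0,0,1,-0.4,0.2,-0.7,0,0,0,1,-0.2,0.1,-0.3,0,0,0,1,0,0,0,0,0,0,1])

```text
time_s: 3.75
eef_pos: [0.5997, 0.1397, 0.3212]
ee_rot: [-0.584, -0.399, 0.397, 0.584]
ft_force: [0.2, 1.0, 0.1]
gripper_width: 0.0854
```

```bash
python3 - <<'E'
from h import *
import pickle
st=get_state();c=capture("wrist"); save("w1",c["image"]); pickle.dump((st,c),open("w1.pkl","wb"))
print(st["time_s"],st["eef_pos"],st["ee_rot"],st["joint_pos"])
print(wproj(c,wpose(c,st),[.567,.160,.17]))
print([(s["p"],[a.mean().round(1) for a in np.nonzero(s["pixels"])][::-1]) for s in silhouettes("wrist","probe")])
E
```

```text
3.75 [0.59973172 0.13968053 0.32123514] [-0.584115   -0.39943537  0.39743627  0.58421354] [-0.21310687  0.44368903 -0.08931655  1.41216432  0.03889867  1.28483385
  0.89247761]
[288.42100734 155.84772143]
[(0.96, [np.float64(285.4), np.float64(244.0)]), (0.7, [np.float64(287.2), np.float64(154.1)]), (0.3, [np.float64(83.6), np.float64(242.2)])]
```

View pics/w1.png

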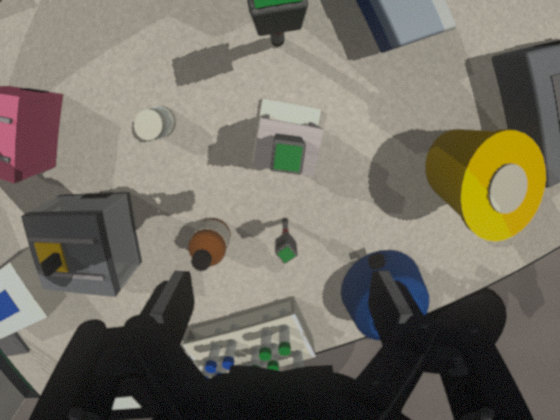

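```bash
python3 - <<'E'
from h import *
import pickle
st,c=pickle.load(open("w1.pkl","rb"))
save("w1c",cv2.resize(c["image"][90:190,230:350],None,fx=6,fy=6,interpolation=cv2.INTER_CUBIC))
E
```

```text
(no output)
```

View pics/w1c.png

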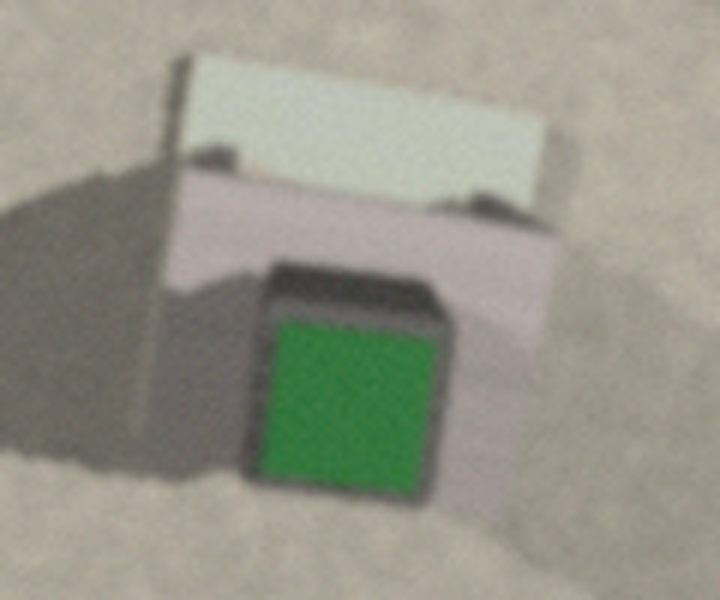

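```bash
python3 - <<'E'
from h import *
import pickle
np.set_printoptions(precision=4,suppress=True)
st,c=pickle.load(open("w1.pkl","rb")); M=wpose(c,st)
def P(l,z): return np.array([atz(*wray(c,M,(230+(x+.5)/6-.5,90+(y+.5)/6-.5)),z) for x,y in l])
T=R.from_quat(st["ee_rot"]).as_matrix(); print("toolx yaw",np.degrees(np.arctan2(T[1,0],T[0,0])))
for n,l,z in(("green",[(280,318),(440,335),(420,492),(262,475)],.172),("head",[(272,298),(452,320),(430,505),(248,480)],.169),("plateedge",[(180,165),(555,235)],.115),("foot",[(190,52),(545,118)],.01)):
    p=P(l,z); print(n,p.mean(0)); 
    d=np.roll(p,-1,0)-p; print(np.linalg.norm(d,axis=1),np.degrees(np.arctan2(d[:,1],d[:,0])))
E
```

```text
toolx yaw 68.5928692214983
green [0.5676 0.1594 0.172 ]
[0.0223 0.0226 0.0224 0.0225] [  62.6485  -27.7066 -117.6324  151.963 ]
head [0.5675 0.1595 0.169 ]
[0.0254 0.0269 0.0263 0.0264] [  61.7551  -27.1673 -119.3678  150.9373]
plateedge [0.5457 0.1725 0.115 ]
[0.0635 0.0635] [  58.2074 -121.7926]
foot [0.5298 0.1824 0.01  ]
[0.0788 0.0788] [  58.2859 -121.7141]
```

Call:
step_arm(commands=[-1,0,-0.44,0,0,0,1,-1,0,-0.44,0,0,0,1,-1,0.2,-0.44,0,0,0,1,-1,0.2,-0.44,0,0,0,1,-1,0.3,-0.44,0,0,0,1,-1,0.3,-0.44,0,0,0,1,-1,0.3,-0.44,0,0,0,1,-1,0.3,-0.44,0,0,0,1,-1,0.3,-0.44,0,0,0,1,-1,0.3,-0.44,0,0,0,1,-1,0.2,-0.44,0,0,0,1,-0.6,0,-0.3,0,0,0,1])

```text
time_s: 5.05
eef_pos: [0.6174, -0.1556, 0.2641]
ee_rot: [-0.573, -0.417, 0.404, 0.578]
ft_force: [-0.1, -0.3, -0.6]
gripper_width: 0.0856
```

Call:
step_arm(commands=[0,0,0,0,0,0,1])

```text
time_s: 5.15
eef_pos: [0.6175, -0.157, 0.2644]
ee_rot: [-0.574, -0.417, 0.403, 0.578]
ft_force: [-0.2, 0.0, 0.1]
gripper_width: 0.0852
```

```bash
python3 - <<'E'
from h import *
import pickle
st=get_state();c=capture("wrist"); save("w2",c["image"]); pickle.dump((st,c),open("w2.pkl","wb"))
print(st["time_s"],st["eef_pos"],st["ee_rot"],st["joint_pos"])
E
```

```text
5.15 [ 0.61754846 -0.15698128  0.26439218] [-0.57373017 -0.41690221  0.40298675  0.57847032] [ 0.25238359  0.50896534 -0.05295327  1.45650291  0.00738165  1.16829373
  1.44029602]
```

View pics/w2.png

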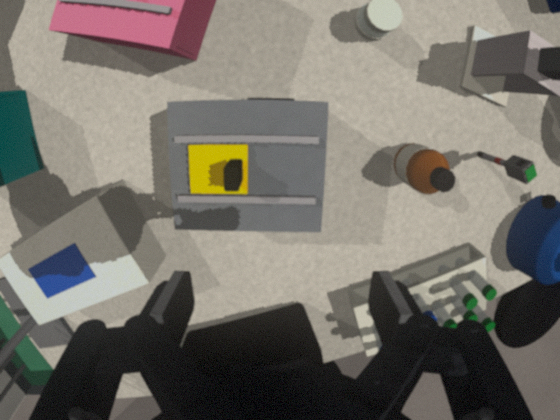

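```bash
python3 - <<'E'
from h import *
import pickle
np.set_printoptions(precision=4,suppress=True)
st,c=pickle.load(open("w2.pkl","rb"));print(R.from_quat(st["ee_rot"]).as_matrix())
save("w2c",cv2.resize(c["image"][90:240,155:340],None,fx=4,fy=4,interpolation=cv2.INTER_CUBIC))
E
```

```text
[[ 0.3276  0.0121 -0.9447]
 [ 0.9446  0.0169  0.3278]
 [ 0.0199 -0.9998 -0.0059]]
```

View pics/w2c.png

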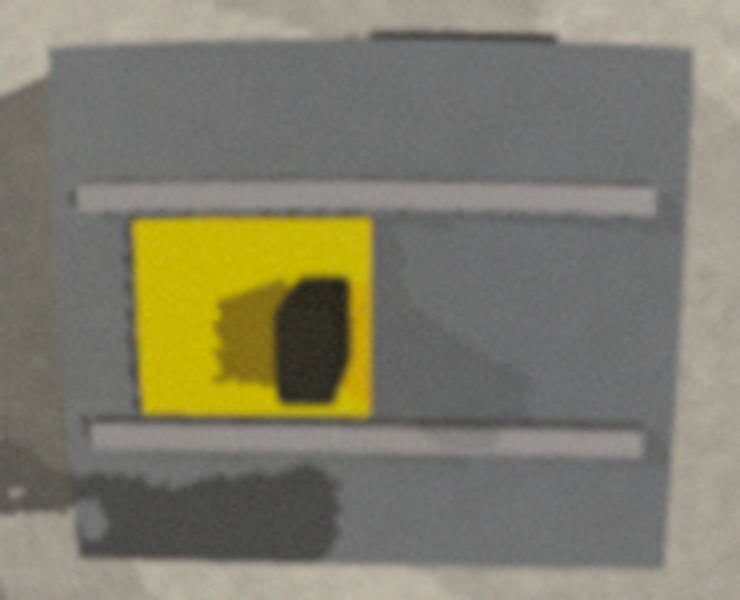

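```bash
python3 - <<'E'
from h import *
import pickle
np.set_printoptions(precision=4,suppress=True)
st,c=pickle.load(open("w2.pkl","rb")); M=wpose(c,st)
def P(l,z): return np.array([atz(*wray(c,M,(155+(x+.5)/4-.5,90+(y+.5)/4-.5)),z) for x,y in l])
for n,l,z in(("lid",[(52,48),(693,48),(664,566),(80,557)],.105),("plate",[(133,219),(372,217),(371,415),(143,415)],.112),("rails",[(76,199),(657,202),(644,444),(91,436)],.112)):
    p=P(l,z); print(n,p.mean(0)); 
    d=np.roll(p,-1,0)-p; print(np.linalg.norm(d,axis=1),np.degrees(np.arctan2(d[:,1],d[:,0])))
# predict fin corners given plate centre
p=P([(133,219),(372,217),(371,415),(143,415)],.112).mean(0)
th=np.radians(70.7); y=np.array([np.cos(th),np.sin(th),0]);x=np.array([y[1],-y[0],0])
f=p+.016*y; print("fin",f)
for z in(.112,.146):
  for sx,sy in((1,1),(1,-1),(-1,-1),(-1,1)):
    q=f+sx*.01*x+sy*.006*y; q[2]=z; u=wproj(c,M,q); print(z,sx,sy,((u-[155,90]+.5)*4-.5).round())
E
```

```text
lid [ 0.5845 -0.1745  0.105 ]
[0.1386 0.119  0.1394 0.1193] [  69.5864  -20.3496 -110.2803  159.287 ]
plate [ 0.576  -0.1967  0.112 ]
[0.0518 0.0435 0.0513 0.044 ] [  69.7256  -20.8656 -109.8162  159.7329]
rails [ 0.5847 -0.1746  0.112 ]
[0.1245 0.0537 0.1242 0.0536] [  69.5682  -20.478  -110.4665  159.8533]
fin [ 0.5813 -0.1816  0.112 ]
0.112 1 1 [355. 361.]
0.112 1 -1 [300. 362.]
0.112 -1 -1 [297. 271.]
0.112 -1 1 [353. 270.]
0.146 1 1 [339. 405.]
0.146 1 -1 [277. 406.]
0.146 -1 -1 [272. 304.]
0.146 -1 1 [336. 303.]
```

```bash
cat >> h.py <<'E'
def go(p,yaw):
    st=get_state(); Rc=R.from_quat(st["ee_rot"]); a=np.radians(yaw)
    x=np.array([np.cos(a),np.sin(a),0]);y=np.array([0,0,-1.]);D=R.from_matrix(np.stack([x,y,np.cross(x,y)],1))
    d=Rc.inv().apply(np.asarray(p)-st["eef_pos"])/.025
    rv=(Rc.inv()*D).as_rotvec()/(np.pi/2)
    dl=D.inv().apply(np.asarray(p)-st["eef_pos"])/.025
    print("t",st["time_s"],"pos",st["eef_pos"].round(4),"shift",d.round(3),"shift in desired frame",dl.round(3),"turn",rv.round(4),"F",st["ft_force"].round(1),"w",round(st["gripper_width"],4))
E
python3 -c "
from h import *
go([.581,-.182,.140],69.7)"
```

```text
t 5.2 pos [ 0.6176 -0.1551  0.2645] shift [-1.601  4.94   1.062] shift in desired frame [-1.519  4.978  1.001] turn [0.0034 0.0141 0.0135] F [-0.2  0.3 -0.3] w 0.0854
```

Call:
step_arm(commands=[-0.5,0.5,0.33,0.003,0.014,0.0135,1,-0.5,1,0.33,0,0,0,1,-0.5,1,0.34,0,0,0,1,0,0.5,0,0,0,0,1,0,0,0,0,0,0,1])

```text
time_s: 5.7
eef_pos: [0.5843, -0.1685, 0.1908]
ee_rot: [0.578, 0.411, -0.405, -0.577]
ft_force: [-0.2, 0.5, 0.2]
gripper_width: 0.0854
```

```bash
python3 - <<'E'
from h import *
import pickle
go([.581,-.182,.140],69.7)
st=get_state();c=capture("wrist"); save("w3",c["image"]); pickle.dump((st,c),open("w3.pkl","wb"))
go([.581,-.182,.140],69.7)
E
```

```text
t 5.7 pos [ 0.5843 -0.1685  0.1908] shift [-0.569  2.026 -0.045] shift in desired frame [-0.553  2.031 -0.064] turn [0.0036 0.0087 0.0051] F [-0.2  0.5  0.2] w 0.0854
t 5.75 pos [ 0.5847 -0.1686  0.1917] shift [-0.571  2.064 -0.027] shift in desired frame [-0.554  2.068 -0.049] turn [0.0043 0.0088 0.0051] F [-1.5 -0.1  0.6] w 0.0855
```

View pics/w3.png

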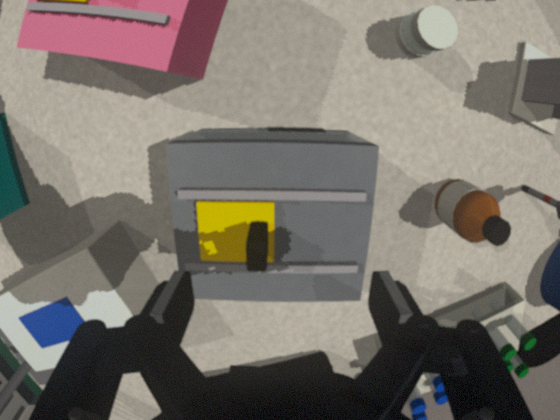

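```bash
python3 - <<'E'
from h import *
import pickle
np.set_printoptions(precision=4,suppress=True)
st,c=pickle.load(open("w3.pkl","rb"));M=wpose(c,st)
s2,c2=pickle.load(open("w2.pkl","rb"));M2=wpose(c2,s2)
print(tri([wray(c,M,(257,270)),wray(c2,M2,(231.7,190.6))]))
cen=np.array([.5845,-.1745,0]);th=np.radians(69.7);y=np.array([np.cos(th),np.sin(th),0]);x=np.array([y[1],-y[0],0])
im=cv2.resize(c["image"][120:310,160:390],None,fx=3,fy=3,interpolation=cv2.INTER_CUBIC)
def dr(p,col):
    u=(wproj(c,M,p)-[160,120]+.5)*3-.5; cv2.circle(im,tuple(int(v) for v in u.round()),3,col,-1)
for sx in(-1,1):
  for sy in(-1,1):
    dr(cen+sx*.06*x+sy*.07*y+[0,0,.105],(255,0,0))
    f=np.array([.581,-.182,0])+sx*.01*x+sy*.006*y
    dr(f+[0,0,.146],(0,255,0)); dr(f+[0,0,.112],(0,255,255))
save("w3c",im)
E
```

```text
(array([ 0.5911, -0.1853,  0.1432]), [np.float64(8.21323730618782e-06), np.float64(8.213237306251305e-06)])
```

View pics/w3c.png

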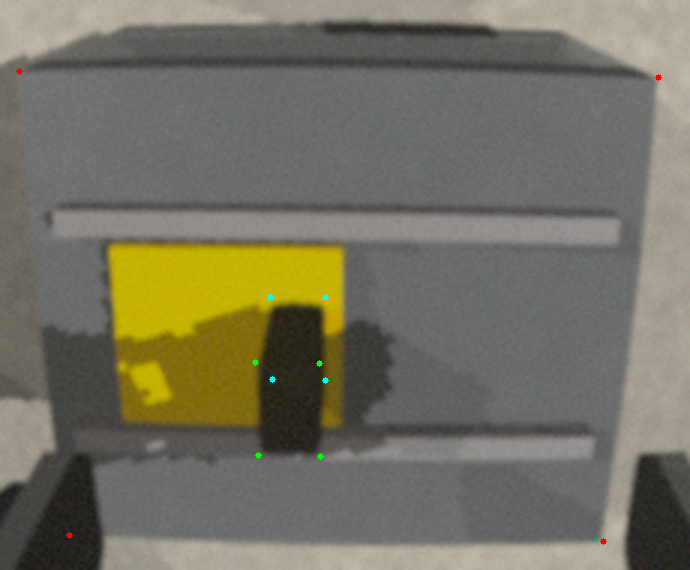

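Call:
step_arm(commands=[-0.3,0.4,-0.03,0.004,0.009,0.005,1,-0.25,0.6,0,0,0,0,1,0,0.6,0,0,0,0,1,0,0.3,0,0,0,0,1,0,0,0,0,0,0,1], squeeze=20)

```text
time_s: 6.25
eef_pos: [0.5849, -0.1795, 0.1462]
ee_rot: [0.582, 0.406, -0.403, -0.578]
ft_force: [0.0, 0.2, 0.1]
gripper_width: 0.0854
```

```bash
python3 - <<'E'
from h import *
go([.581,-.182,.140],69.7)
E
```

```text
t 6.25 pos [ 0.5849 -0.1795  0.1462] shift [-0.149  0.248  0.112] shift in desired frame [-0.149  0.249  0.11 ] turn [0.0047 0.0014 0.0006] F [0.  0.2 0.1] w 0.0854
```

Call:
step_arm(commands=[-0.15,0.25,0.1,0.0047,0.001,0,1,0,0,0,0,0,0,0,0,0,0,0,0,0,0,0,0,0,0,0,0,0,0,0,0,0,0,0,0,0,0,0,0,0,0,0,0,0,0,0,0,0,0])

```text
time_s: 6.95
eef_pos: [0.5825, -0.1824, 0.142]
ee_rot: [0.581, 0.405, -0.403, -0.58]
ft_force: [0.3, -0.1, -1.9]
gripper_width: 0.0116
```

```bash
python3 - <<'E'
from h import *
go([.581,-.182,.140],69.7)
E
```

```text
t 6.95 pos [ 0.5825 -0.1824  0.142 ] shift [-0.006  0.081  0.063] shift in desired frame [-0.006  0.081  0.063] turn [0.0021 0.0003 0.0008] F [ 0.3 -0.1 -1.9] w 0.0116
```

Call:
step_arm(commands=[0.2,0,0,0,0,0,0,0.3,0,0,0,0,0,0,0.3,0,0,0,0,0,0,0.3,0,0,0,0,0,0,0.3,0,0,0,0,0,0,0.3,0,0,0,0,0,0,0.2,0,0,0,0,0,0,0,0,0,0,0,0,0])

```text
time_s: 7.75
eef_pos: [0.6007, -0.1339, 0.142]
ee_rot: [0.581, 0.405, -0.403, -0.579]
ft_force: [0.4, -0.8, -0.2]
gripper_width: 0.0115
```

```bash
python3 - <<'E'
from h import *
th=np.radians(69.7); f=np.array([.5845,-.1745])+.046*np.array([np.cos(th),np.sin(th)])
print(f)
go([*f,.141],69.7)
E
```

```text
[ 0.60045904 -0.13135711]
t 7.75 pos [ 0.6007 -0.1339  0.142 ] shift [0.092 0.04  0.043] shift in desired frame [0.092 0.04  0.042] turn [0.0024 0.0006 0.0003] F [ 0.4 -0.8 -0.2] w 0.0115
```

Within about 2 mm of the stop; push on gently till the force shows it.

Call:
step_arm(commands=[0.1,0,0,0,0,0,0,0.1,0,0,0,0,0,0,0.1,0,0,0,0,0,0])

```text
time_s: 8.05
eef_pos: [0.6014, -0.1319, 0.1419]
ee_rot: [0.583, 0.402, -0.404, -0.579]
ft_force: [-2.5, -5.3, 1.5]
gripper_width: 0.0118
```

Call:
step_arm(commands=[0.12,0,0,0,0,0,0,0.12,0,0,0,0,0,0])

```text
time_s: 8.25
eef_pos: [0.6015, -0.1318, 0.1418]
ee_rot: [0.585, 0.398, -0.405, -0.579]
ft_force: [-2.5, -6.6, 1.2]
gripper_width: 0.0115
```

Call:
step_arm(commands=[0.05,0,0,0,0,0,0.4,0.05,0,0,0,0,0,1,0,0,0,0,0,0,1,0,0,0,0,0,0,1,0,-0.6,0,0,0,0,1,0,-1,0,0,0,0,1,0,-1,0,0,0,0,1,0,-1,0,0,0,0,1,0,-0.7,0,0,0,0,1,0,0,0,0,0,0,1])

```text
time_s: 9.25
eef_pos: [0.6028, -0.1247, 0.2524]
ee_rot: [0.583, 0.4, -0.406, -0.58]
ft_force: [-0.2, -0.6, 0.9]
gripper_width: 0.0849
```

```bash
python3 - <<'E'
from h import *
import pickle
go([.5675,.1595,.145],62)
st=get_state();c=capture("wrist"); save("w4",c["image"]); pickle.dump((st,c),open("w4.pkl","wb"))
E
```

```text
t 9.25 pos [ 0.6028 -0.1247  0.2524] shift [10.188  4.204  5.314] shift in desired frame [9.377 4.296 6.583] turn [-0.      0.0825 -0.006 ] F [-0.2 -0.6  0.9] w 0.0849
```

View pics/w4.png

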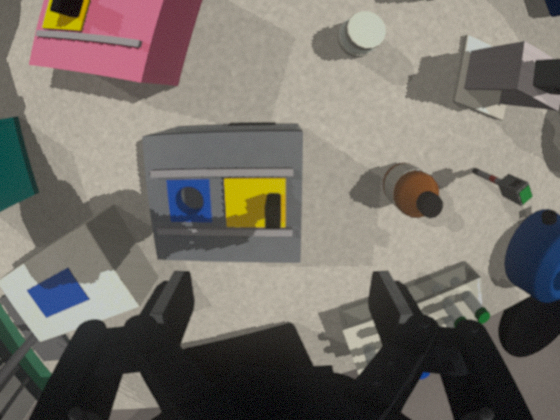

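```bash
python3 - <<'E'
from h import *
import pickle
np.set_printoptions(precision=4,suppress=True)
st,c=pickle.load(open("w4.pkl","rb"));M=wpose(c,st)
cen=np.array([.5845,-.1745,0]);th=np.radians(69.7);y=np.array([np.cos(th),np.sin(th),0]);x=np.array([y[1],-y[0],0])
im=cv2.resize(c["image"][115:270,135:310],None,fx=4,fy=4,interpolation=cv2.INTER_CUBIC); save("w4r",im)
def dr(p,col):
    u=(wproj(c,M,p)-[135,115]+.5)*4-.5; cv2.circle(im,tuple(int(v) for v in u.round()),2,col,-1)
for sx in(-1,1):
  for sy in(-1,1):
    dr(cen+sx*.06*x+sy*.07*y+[0,0,.105],(255,0,0))
    dr(cen+.03*y+sx*.022*x+sy*.026*y+[0,0,.112],(255,0,0))
    dr(cen-.03*y+sx*.02*x+sy*.02*y+[0,0,.105],(255,255,255))
for a in np.linspace(0,2*np.pi,16,endpoint=False): dr(cen-.03*y+.013*(np.cos(a)*x+np.sin(a)*y)+[0,0,.105],(0,255,0))
save("w4c",im)
E
```

```text
(no output)
```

View pics/w4c.png

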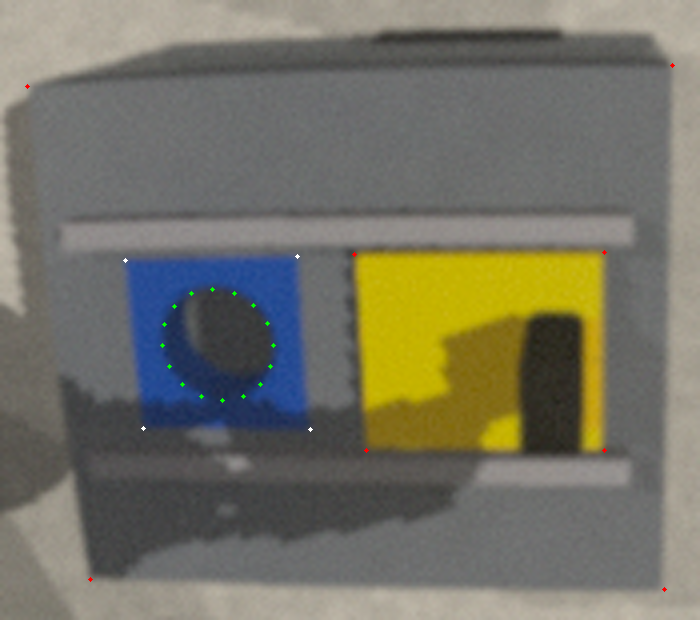

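View pics/w4r.png

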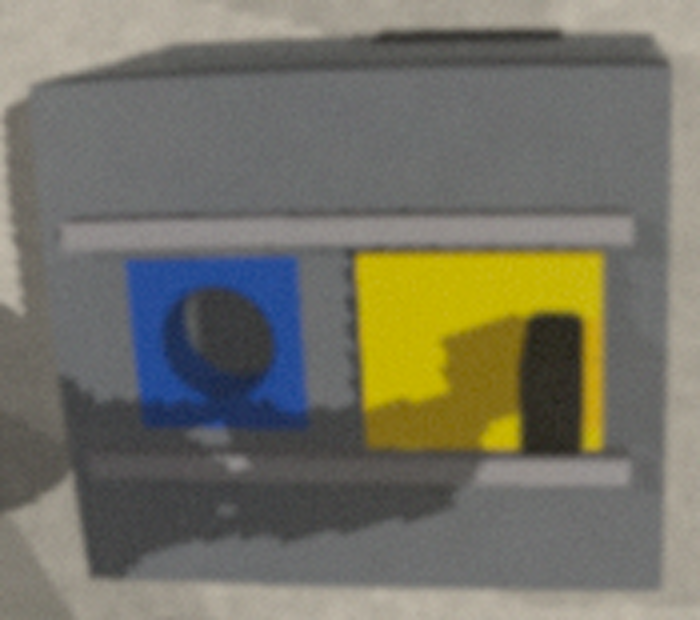

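Call:
step_arm(commands=[0.5,0,0.25,0,0.0825,-0.006,1,0.94,0,0.66,0,0,0,1,0.94,0,0.66,0,0,0,1,0.94,0,0.66,0,0,0,1,0.94,0,0.66,0,0,0,1,0.94,0.1,0.66,0,0,0,1,0.94,0.1,0.66,0,0,0,1,0.94,0.1,0.66,0,0,0,1,0.94,0.1,0.66,0,0,0,1,0.94,0,0.6,0,0,0,1,0,0,0,0,0,0,1])

```text
time_s: 10.4
eef_pos: [0.5636, 0.1551, 0.2243]
ee_rot: [-0.603, -0.355, 0.369, 0.611]
ft_force: [-0.1, 0.3, -0.1]
gripper_width: 0.0854
```

```bash
python3 - <<'E'
from h import *
go([.5675,.1595,.245],62)
E
```

```text
t 10.4 pos [0.5636 0.1551 0.2243] shift [ 0.22  -0.833 -0.034] shift in desired frame [ 0.229 -0.83  -0.053] turn [-0.0129 -0.0045 -0.0073] F [-0.1  0.3 -0.1] w 0.0854
```

Call:
step_arm(commands=[0.22,-0.5,-0.04,-0.013,-0.004,-0.007,1,0,0,0,0,0,0,1])

```text
time_s: 10.6
eef_pos: [0.5669, 0.1596, 0.2353]
ee_rot: [0.606, 0.364, -0.365, -0.606]
ft_force: [-0.4, 0.3, 0.1]
gripper_width: 0.0856
```

```bash
python3 - <<'E'
from h import *
import pickle
go([.5675,.1595,.145],62)
st=get_state();c=capture("wrist"); save("w5",c["image"]); pickle.dump((st,c),open("w5.pkl","wb"))
M=wpose(c,st); u=wproj(c,M,[.5675,.1595,.172]);print(u)
print(M)
E
```

```text
t 10.6 pos [0.5669 0.1596 0.2353] shift [ 0.015  3.613 -0.025] shift in desired frame [ 0.006  3.613 -0.024] turn [-0.0003  0.0006 -0.0015] F [-0.4  0.3  0.1] w 0.0856
[281.0933616  241.88264375]
[[ 0.46814266 -0.83592345 -0.28648635  0.49270273]
 [ 0.88365129  0.44223624  0.15358225  0.19930858]
 [-0.00168836 -0.32505244  0.94569449  0.35568727]
 [ 0.          0.          0.          1.        ]]
```

View pics/w5.png

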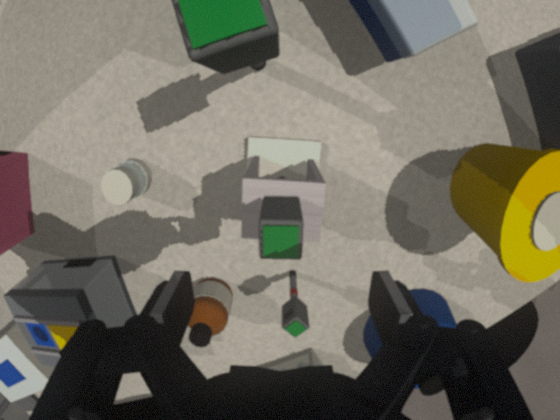

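```bash
python3 - <<'E'
from h import *
import pickle
np.set_printoptions(precision=4,suppress=True)
L=[]
for n,box in(("w1",(265,135,315,180)),("w5",(250,210,310,265))):
    st,c=pickle.load(open(n+".pkl","rb"));M=wpose(c,st)
    x0,y0,x1,y1=box;im=c["image"][y0:y1,x0:x1].astype(int)
    m=((im[:,:,1]-im[:,:,0]>25)&(im[:,:,1]-im[:,:,2]>20)).astype(np.uint8)
    r=cv2.minAreaRect(np.argwhere(m)[:,::-1].astype(np.float32)); 
    ce=np.array(r[0])+[x0,y0]; print(n,ce,r[1],r[2]); L.append(wray(c,M,ce))
    b=cv2.boxPoints(r)+[x0,y0]; q=np.array([atz(*wray(c,M,v),.172) for v in b]); d=np.roll(q,-1,0)-q
    print(q.mean(0),np.linalg.norm(d,axis=1),np.degrees(np.arctan2(d[:,1],d[:,0])))
print(tri(L))
save("w5c",cv2.resize(c["image"][170:275,220:345],None,fx=5,fy=5,interpolation=cv2.INTER_CUBIC))
E
```

```text
w1 [287.3908 157.3188] (26.763153076171875, 26.168413162231445) 7.594643592834473
[0.5676 0.1588 0.172 ] [0.0223 0.0223 0.0224 0.0227] [ 150.9036   61.0839  -28.0535 -119.133 ]
w5 [280.5 241. ] (32.0, 35.0) 90.0
[0.567  0.1593 0.172 ] [0.0213 0.0219 0.0222 0.0219] [  62.127   -26.746  -117.8567  150.8699]
(array([0.5681, 0.1587, 0.1687]), [np.float64(3.5581674981826654e-05), np.float64(3.558167498171262e-05)])
```

View pics/w5c.png

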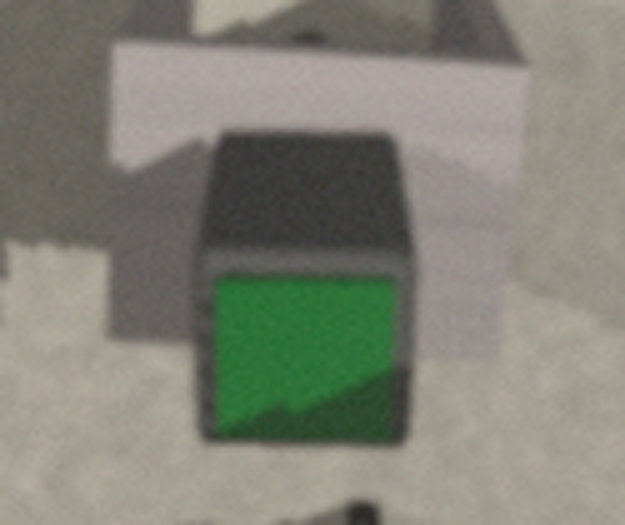

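Call:
step_arm(commands=[0,0.5,-0.02,0,0,0,1,0,1,0,0,0,0,1,0,1,0,0,0,0,1,0,0.6,0,0,0,0,1,0,0.2,0,0,0,0,1,0,0,0,0,0,0,1])

```text
time_s: 11.25
eef_pos: [0.567, 0.1506, 0.1459]
ee_rot: [0.609, 0.359, -0.363, -0.607]
ft_force: [-0.5, -0.6, -0.7]
gripper_width: 0.0855
```

```bash
python3 - <<'E'
from h import *
go([.5672,.1592,.147],62)
E
```

```text
t 11.25 pos [0.567  0.1506 0.1459] shift [ 0.307 -0.048  0.158] shift in desired frame [ 0.308 -0.045  0.155] turn [-0.0002 -0.0061 -0.0046] F [-0.5 -0.6 -0.7] w 0.0855
```

Call:
step_arm(commands=[0.3,0,0.15,0,-0.006,-0.004,1,0,0,0,0,0,0,1])

```text
time_s: 11.45
eef_pos: [0.5679, 0.159, 0.1464]
ee_rot: [0.606, 0.364, -0.364, -0.606]
ft_force: [0.3, 0.1, -0.3]
gripper_width: 0.0854
```

```bash
python3 - <<'E'
from h import *
import pickle
go([.5672,.1592,.147],62)
st=get_state();c=capture("wrist"); save("w6",c["image"]); pickle.dump((st,c),open("w6.pkl","wb"))
go([.5672,.1592,.147],62)
save("w6c",cv2.resize(c["image"][150:400,130:440],None,fx=2.4,fy=2.4,interpolation=cv2.INTER_CUBIC))
E
```

```text
t 11.45 pos [0.5679 0.159  0.1464] shift [-0.006 -0.023  0.027] shift in desired frame [-0.006 -0.023  0.027] turn [ 0.0002 -0.0005  0.0002] F [ 0.3  0.1 -0.3] w 0.0854
t 11.5 pos [0.5681 0.1582 0.1466] shift [ 0.021 -0.017  0.05 ] shift in desired frame [ 0.021 -0.017  0.05 ] turn [ 0.0006 -0.001  -0.0002] F [-0.3  0.7 -0.8] w 0.0856
```

View pics/w6c.png

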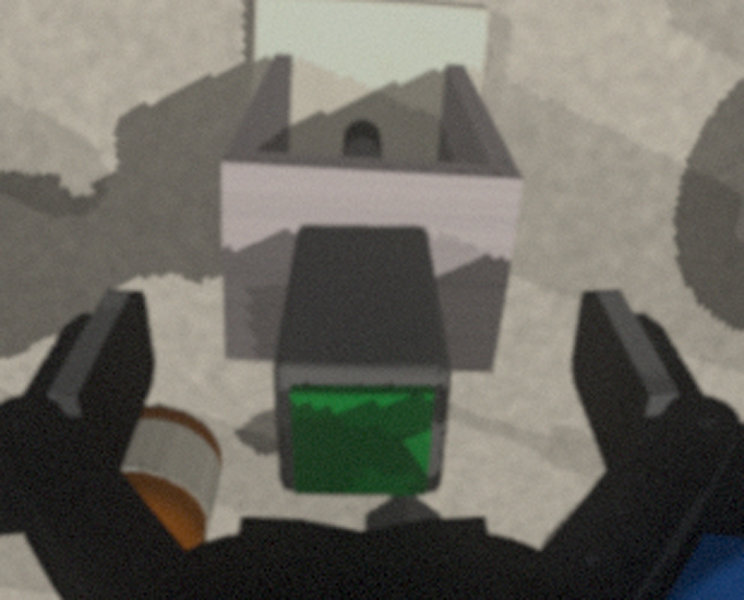

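Call:
step_arm(commands=[0.01,0,0.04,0,0,0,0.3,0,0,0,0,0,0,0,0,0,0,0,0,0,0,0,0,0,0,0,0,0,0,0,0,0,0,0,0,0,0,0,0,0,0,0], squeeze=40)

```text
time_s: 12.1
eef_pos: [0.5681, 0.1592, 0.1485]
ee_rot: [0.607, 0.365, -0.363, -0.606]
ft_force: [0.4, 0.8, -0.2]
gripper_width: 0.0276
```

```bash
python3 - <<'E'
from h import *
go([.5672,.1592,.247],62)
E
```

```text
t 12.1 pos [0.5681 0.1592 0.1485] shift [-0.007 -3.939  0.017] shift in desired frame [-0.015 -3.939  0.031] turn [ 0.0022 -0.0009  0.0013] F [ 0.4  0.8 -0.2] w 0.0276
```

Call:
step_arm(commands=[0,-0.2,0,0,0,0,0,0,-0.3,0,0,0,0,0,0,-0.3,0,0,0,0,0,0,-0.3,0,0,0,0,0])

```text
time_s: 12.5
eef_pos: [0.5671, 0.1589, 0.1768]
ee_rot: [0.607, 0.364, -0.364, -0.606]
ft_force: [0.1, 0.8, -1.4]
gripper_width: 0.0275
```

```bash
python3 - <<'E'
from h import *
go([.5678,.1592,.265],62)
E
```

```text
t 12.5 pos [0.5671 0.1589 0.1768] shift [ 0.025 -3.527 -0.024] shift in desired frame [ 0.026 -3.527 -0.019] turn [ 0.0009 -0.0009 -0.0001] F [ 0.1  0.8 -1.4] w 0.0275
```

Call:
step_arm(commands=[0.02,-0.4,-0.02,0,0,0,0,0,-0.4,0,0,0,0,0,0,-0.4,0,0,0,0,0,0,-0.4,0,0,0,0,0,0,-0.4,0,0,0,0,0])

```text
time_s: 13.0
eef_pos: [0.5679, 0.1591, 0.2322]
ee_rot: [0.607, 0.364, -0.363, -0.606]
ft_force: [0.0, 0.5, -0.8]
gripper_width: 0.0278
```

```bash
python3 - <<'E'
from h import *
go([.5678,.1592,.27],62)
E
```

```text
t 13.0 pos [0.5679 0.1591 0.2322] shift [ 0.003 -1.513  0.   ] shift in desired frame [ 0.002 -1.513  0.004] turn [ 0.0015 -0.0009  0.0005] F [ 0.   0.5 -0.8] w 0.0278
```

Call:
step_arm(commands=[0,-0.5,0,0,0,0,0,0,-0.6,0,0,0,0,0,0,-0.6,0,0,0,0,0,0,-0.6,0,0,0,0,0,0,-0.5,0,0,0,0,0,0,0,0,0,0,0,0])

```text
time_s: 13.6
eef_pos: [0.5677, 0.1591, 0.3098]
ee_rot: [0.607, 0.365, -0.362, -0.606]
ft_force: [-0.5, -0.3, -1.7]
gripper_width: 0.0277
```

```bash
python3 - <<'E'
from h import *
import pickle
go([.5741,-.2026,.30],62)
st=get_state();c=capture("wrist"); save("w7",c["image"]); pickle.dump((st,c),open("w7.pkl","wb"))
for n in("scene",):
    c=capture(n); save("s7",cv2.resize(c["image"][130:330,180:440],None,fx=3,fy=3))
    pickle.dump((get_state(),c),open("s7.pkl","wb"))
E
```

```text
t 13.6 pos [0.5677 0.1591 0.3098] shift [-12.647   0.387  -7.036] shift in desired frame [-12.656   0.393  -7.019] turn [ 0.0029 -0.001   0.0019] F [-0.5 -0.3 -1.7] w 0.0277
```

View pics/w7.png

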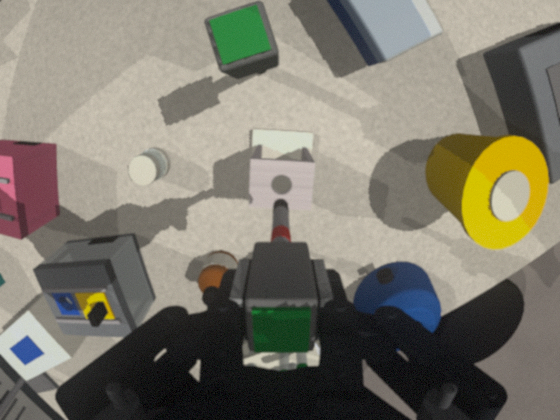

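View pics/s7.png

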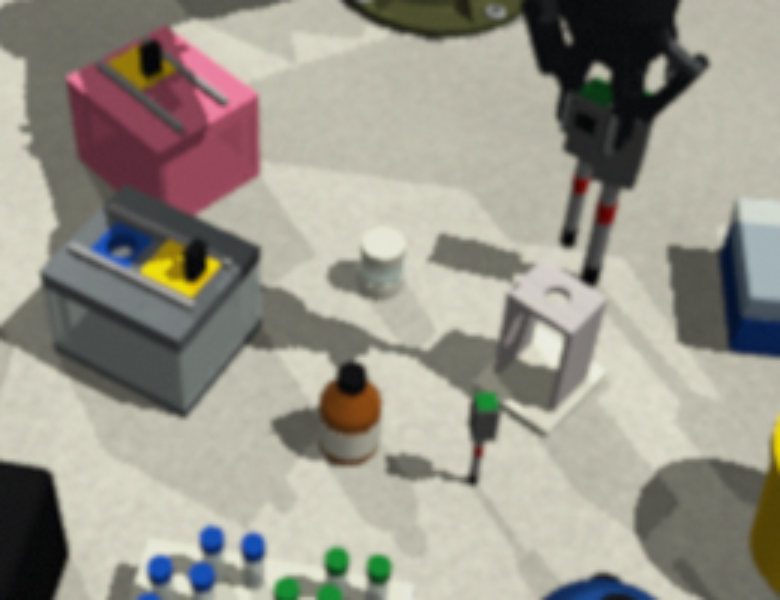

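```bash
python3 - <<'E'
from h import *
import pickle
st,c=pickle.load(open("w7.pkl","rb"))
save("w7c",cv2.resize(c["image"][190:260,245:320],None,fx=8,fy=8,interpolation=cv2.INTER_CUBIC))
save("w7d",cv2.resize(c["image"][235:375,225:340],None,fx=4,fy=4,interpolation=cv2.INTER_CUBIC))
E
```

```text
(no output)
```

View pics/w7c.png

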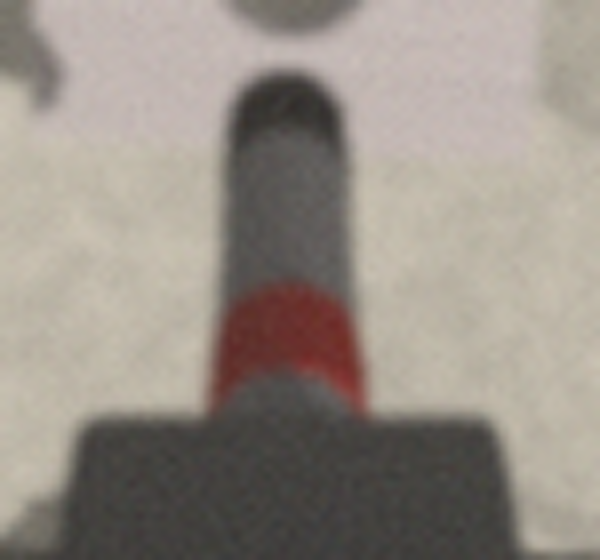

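View pics/w7d.png

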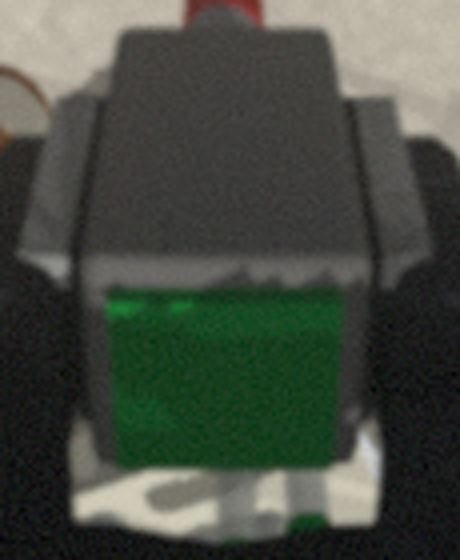

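```bash
cat > fit.py <<'E'
from h import *
from scipy.optimize import least_squares
def fit(c,obs,verbose=True):
    # obs: list of (probe point [px,py(up),pz(toward cam)], pixel)
    Mt=c["mount"]
    def pts(v): # v: x0,h,z0, rx,ry,rz ; tool frame y down
        Rr=R.from_rotvec(v[3:6]); return [Rr.apply([p[0],-p[1],p[2]])+[v[0],v[1],v[2]] for p,_ in obs]
    def res(v): return np.concatenate([wproj(c,Mt,q)-u for q,(_,u) in zip(pts(v),obs)]+[v[3:6]*20, [(v[1]-.0335)*200]])
    r=least_squares(res,[0,.0335,0,0,0,0]); v=r.x
    if verbose:
        print("x0,h,z0 mm",(v[:3]*1000).round(2),"rot deg",np.degrees(v[3:]).round(2)); print("resid",r.fun[:2*len(obs)].reshape(-1,2).round(2).tolist())
    return v
E
python3 - <<'E'
from fit import *
import pickle
st,c=pickle.load(open("w7.pkl","rb"))
A=lambda x,y:np.array([245+(x+.5)/8-.5,190+(y+.5)/8-.5]); B=lambda x,y:np.array([225+(x+.5)/4-.5,235+(y+.5)/4-.5])
obs=[([0,-.1,.006],A(286,70)),([0,-.04,.006],A(290,283)),([0,-.024,.006],A(290,370)),
([-.014,0,.014],A(80,416)),([.014,0,.014],A(496,414)),([-.014,.054,.014],B(80,256)),([.014,.054,.014],B(385,256))]
v=fit(c,obs)
tip=R.from_rotvec(v[3:]).apply([0,.1,0])+v[:3]; print("tip in tool mm",tip*1000)
E
```

```text
x0,h,z0 mm [ 0.28 34.51 -0.39] rot deg [-0.14  0.05  0.46]
resid [[-0.34, 0.42], [-0.27, 1.06], [-0.06, 0.1], [-0.15, -1.3], [1.31, -1.18], [0.56, 0.64], [-1.06, 0.28]]
tip in tool mm [ -0.52706927 134.50442024  -0.62479292]
```

Call:
step_arm(commands=[-0.5,0,-0.28,0.003,-0.001,0.002,0,-0.97,-0.1,-0.54,0,0,0,0,-0.97,-0.1,-0.54,0,0,0,0,-0.97,-0.1,-0.54,0,0,0,0,-0.97,-0.1,-0.54,0,0,0,0,-0.97,-0.1,-0.54,0,0,0,0,-0.97,-0.1,-0.54,0,0,0,0])

```text
time_s: 14.4
eef_pos: [0.5673, -0.0302, 0.3165]
ee_rot: [-0.602, -0.36, 0.372, 0.607]
ft_force: [0.7, 0.7, -1.3]
gripper_width: 0.0277
```

```bash
python3 - <<'E'
from h import *
go([.5741,-.2026,.30],62)
E
```

```text
t 14.4 pos [ 0.5673 -0.0302  0.3165] shift [-5.975  0.673 -3.448] shift in desired frame [-5.959  0.66  -3.478] turn [-0.0091  0.0042 -0.0067] F [ 0.7  0.7 -1.3] w 0.0277
```

Call:
step_arm(commands=[-0.9,0,-0.5,-0.009,0.004,-0.006,0,-0.9,0,-0.5,0,0,0,0,-0.9,0,-0.5,0,0,0,0,-0.9,0,-0.5,0,0,0,0,-0.8,0,-0.5,0,0,0,0,-0.6,0,-0.4,0,0,0,0,-0.3,0,-0.2,0,0,0,0,0,0,0,0,0,0,0])

```text
time_s: 15.2
eef_pos: [0.5648, -0.2054, 0.3099]
ee_rot: [-0.607, -0.354, 0.365, 0.61]
ft_force: [-0.3, 0.2, -2.1]
gripper_width: 0.0276
```

```bash
python3 - <<'E'
from h import *
go([.5741,-.2026,.30],62)
E
```

```text
t 15.2 pos [ 0.5648 -0.2054  0.3099] shift [ 0.283  0.39  -0.277] shift in desired frame [ 0.274  0.397 -0.276] turn [-0.0076 -0.0096 -0.0073] F [-0.3  0.2 -2.1] w 0.0276
```

Call:
step_arm(commands=[0.28,0.2,-0.28,-0.0076,-0.0096,-0.0073,0,0,0.2,0,0,0,0,0,0,0,0,0,0,0,0])

```text
time_s: 15.5
eef_pos: [0.5749, -0.1999, 0.298]
ee_rot: [-0.605, -0.366, 0.365, 0.606]
ft_force: [0.4, 0.6, -2.0]
gripper_width: 0.0275
```

```bash
python3 - <<'E'
from h import *
import pickle
go([.5741,-.2026,.26],62)
st=get_state();c=capture("wrist"); save("w8",c["image"]); pickle.dump((st,c),open("w8.pkl","wb"))
M=wpose(c,st)
go([.5741,-.2026,.26],62)
im=cv2.resize(c["image"][130:280,170:370],None,fx=4,fy=4,interpolation=cv2.INTER_CUBIC)
save("w8r",im)
E
```

```text
t 15.5 pos [ 0.5749 -0.1999  0.298 ] shift [-0.113  1.521 -0.025] shift in desired frame [-0.109  1.521 -0.024] turn [-0.0007  0.0026  0.0015] F [ 0.4  0.6 -2. ] w 0.0275
t 15.55 pos [ 0.5751 -0.1996  0.2984] shift [-0.129  1.534 -0.022] shift in desired frame [-0.124  1.535 -0.021] turn [-0.0005  0.0029  0.0018] F [-0.2  0.2 -1.7] w 0.0273
```

View pics/w8r.png

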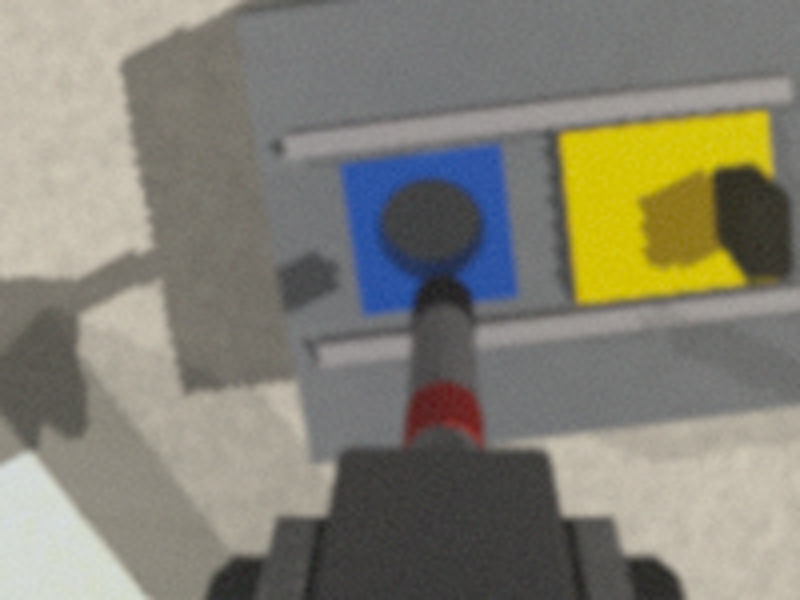

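```bash
python3 - <<'E'
from fit import *
import pickle
np.set_printoptions(precision=4,suppress=True)
st,c=pickle.load(open("w8.pkl","rb"));M=wpose(c,st)
A=lambda x,y:np.array([170+(x+.5)/4-.5,130+(y+.5)/4-.5])
T=np.eye(4);T[:3,:3]=R.from_quat(st["ee_rot"]).as_matrix();T[:3,3]=st["eef_pos"]
p=np.array([atz(*wray(c,M,A(*q)),.105) for q in[(342,165),(500,146),(518,297),(362,313)]])
d=np.roll(p,-1,0)-p; print(np.linalg.norm(d,axis=1),p.mean(0)); print("port in tool",(np.linalg.inv(T)@np.append(p.mean(0),1))[:3]*1000)
# hole: dark vs blue, top & side extremes
e=np.array([atz(*wray(c,M,A(*q)),.105) for q in[(380,225),(484,222),(432,178),(434,276)]]); print(e.mean(0),(e[0]+e[1])/2,(e[2]+e[3])/2,np.linalg.norm(e[0]-e[1]),np.linalg.norm(e[2]-e[3]))
obs=[([0,-.1,.006],A(443,279)),([0,-.04,.006],A(443,384)),([0,-.024,.006],A(443,427)),([-.014,0,.014],A(338,452)),([.014,0,.014],A(548,452))]
v=fit(c,obs)
E
```

```text
[0.0392 0.0393 0.0399 0.0388] [ 0.5741 -0.2028  0.105 ]
port in tool [ -3.3619 193.019   -0.9335]
[ 0.573  -0.2016  0.105 ] [ 0.5725 -0.2015  0.105 ] [ 0.5736 -0.2018  0.105 ] 0.025924058569538444 0.025316093781376888
x0,h,z0 mm [-0.12 35.95 -2.07] rot deg [0.67 0.   0.04]
resid [[0.0, -0.8], [0.0, 1.19], [-0.0, 0.67], [-0.2, -0.51], [0.2, -0.51]]
```

Call:
step_arm(commands=[-0.13,0.1,0.02,0,0.002,0.001,0,0,0.3,0,0,0,0,0,0,0.4,0,0,0,0,0,0,0.4,0,0,0,0,0,0,0.2,0,0,0,0,0,0,0,0,0,0,0,0])

```text
time_s: 16.15
eef_pos: [0.5729, -0.2005, 0.26]
ee_rot: [-0.605, -0.365, 0.365, 0.606]
ft_force: [0.3, 0.1, -1.5]
gripper_width: 0.0279
```

```bash
python3 - <<'E'
from h import *
go([.5733,-.202,.172],62)
E
```

```text
t 16.15 pos [ 0.5729 -0.2005  0.26  ] shift [-0.049  3.519 -0.049] shift in desired frame [-0.044  3.519 -0.043] turn [-0.001   0.0023  0.0008] F [ 0.3  0.1 -1.5] w 0.0279
```

Call:
step_arm(commands=[-0.05,0.2,-0.04,-0.001,0.002,0.001,0,0,0.15,0,0,0,0,0,0,0,0,0,0,0,0])

```text
time_s: 16.45
eef_pos: [0.5733, -0.2024, 0.2505]
ee_rot: [0.606, 0.364, -0.364, -0.606]
ft_force: [-0.4, -0.1, -1.4]
gripper_width: 0.0274
```

```bash
python3 - <<'E'
from h import *
import pickle
go([.5733,-.202,.172],62)
st=get_state();c=capture("wrist"); save("w9",c["image"]); pickle.dump((st,c),open("w9.pkl","wb"))
im=cv2.resize(c["image"][150:270,210:350],None,fx=5,fy=5,interpolation=cv2.INTER_CUBIC)
save("w9r",im)
st=get_state();c=capture("scene");pickle.dump((st,c),open("s9.pkl","wb"));save("s9",cv2.resize(c["image"][140:270,170:290],None,fx=5,fy=5,interpolation=cv2.INTER_CUBIC)[:600])
go([.5733,-.202,.172],62)
E
```

```text
t 16.45 pos [ 0.5733 -0.2024  0.2505] shift [0.015 3.141 0.01 ] shift in desired frame [0.013 3.141 0.009] turn [ 0.0002  0.0001 -0.0003] F [-0.4 -0.1 -1.4] w 0.0274
t 16.55 pos [ 0.5735 -0.2025  0.251 ] shift [0.014 3.162 0.02 ] shift in desired frame [0.013 3.162 0.017] turn [ 0.0006  0.     -0.0002] F [ 0.8  0.1 -1. ] w 0.0275
```

View pics/w9r.png

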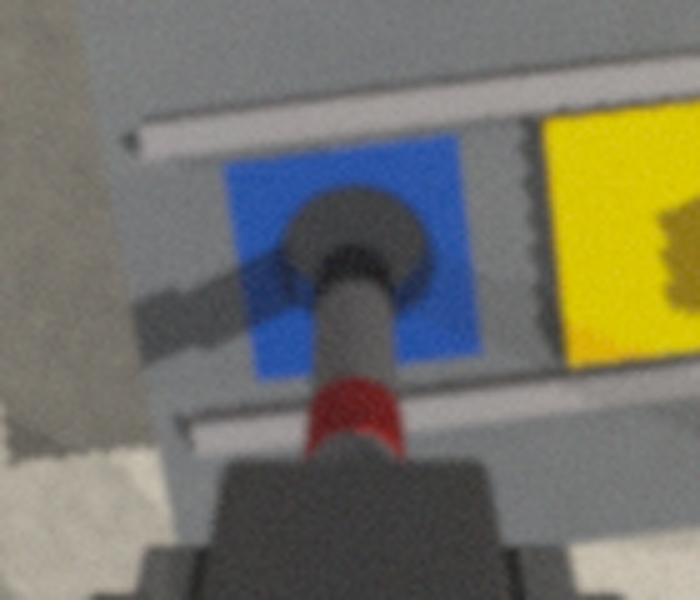

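View pics/s9.png

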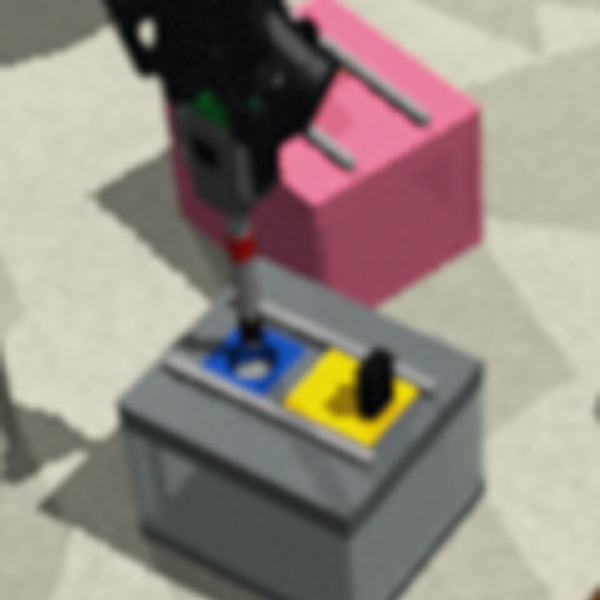

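```bash
python3 - <<'E'
from fit import *
import pickle
np.set_printoptions(precision=4,suppress=True)
st,c=pickle.load(open("w9.pkl","rb"));M=wpose(c,st)
A=lambda x,y:np.array([210+(x+.5)/5-.5,150+(y+.5)/5-.5])
T=np.eye(4);T[:3,:3]=R.from_quat(st["ee_rot"]).as_matrix();T[:3,3]=st["eef_pos"]
p=np.array([atz(*wray(c,M,A(*q)),.105) for q in[(226,165),(457,137),(482,354),(258,381)]])
d=np.roll(p,-1,0)-p; print(np.linalg.norm(d,axis=1),p.mean(0)); print("port in tool",(np.linalg.inv(T)@np.append(p.mean(0),1))[:3]*1000)
obs=[([0,-.1,.006],A(352,243)),([0,-.04,.006],A(355,378)),([0,-.024,.006],A(355,432)),([-.014,0,.014],A(222,460)),([.014,0,.014],A(487,460))]
v=fit(c,obs); print("tip",(R.from_rotvec(v[3:]).apply([0,.1,0])+v[:3])*1000)
im=cv2.resize(c["image"][150:270,210:350],None,fx=5,fy=5,interpolation=cv2.INTER_CUBIC)
def dr(u,col):
    u=(u-[210,150]+.5)*5-.5; cv2.circle(im,tuple(int(v) for v in u.round()),2,col,-1)
for a in np.linspace(0,2*np.pi,24,endpoint=False):
    dr(wproj(c,M,p.mean(0)+.013*np.array([np.cos(a),np.sin(a),0])),(0,255,0))
    dr(wproj(c,c["mount"],np.array([-.0002+.006*np.cos(a),.1343,-.0008+.006*np.sin(a)])),(255,255,0))
save("w9o",im)
# scene: project port circle and rod axis
s,cs=pickle.load(open("s9.pkl","rb")); im=cv2.resize(cs["image"][140:270,170:290],None,fx=5,fy=5,interpolation=cv2.INTER_CUBIC)[:600]
def ds(P,col):
    u=(proj(cs,P)-[170,140]+.5)*5-.5; cv2.circle(im,tuple(int(v) for v in u.round()),2,col,-1)
Ts=np.eye(4);Ts[:3,:3]=R.from_quat(s["ee_rot"]).as_matrix();Ts[:3,3]=s["eef_pos"]
for a in np.linspace(0,2*np.pi,24,endpoint=False): ds(np.array([.5739,-.2025,.105])+.013*np.array([np.cos(a),np.sin(a),0]),(0,255,0))
for y in np.linspace(.0345,.1345,9): ds((Ts@[-.0002,y,-.0008,1])[:3],(0,255,255))
save("s9o",im)
E
```

```text
[0.0392 0.0393 0.0397 0.0395] [ 0.5742 -0.2028  0.105 ]
port in tool [  0.1234 145.5348  -0.8815]
x0,h,z0 mm [ 0.01 35.01 -1.16] rot deg [ 0.73 -0.04  0.21]
resid [[0.17, -0.46], [-0.22, 0.81], [-0.14, 0.27], [-0.05, -0.24], [0.24, -0.34]]
tip [ -0.3527 134.9973   0.1083]
```

View pics/w9o.png

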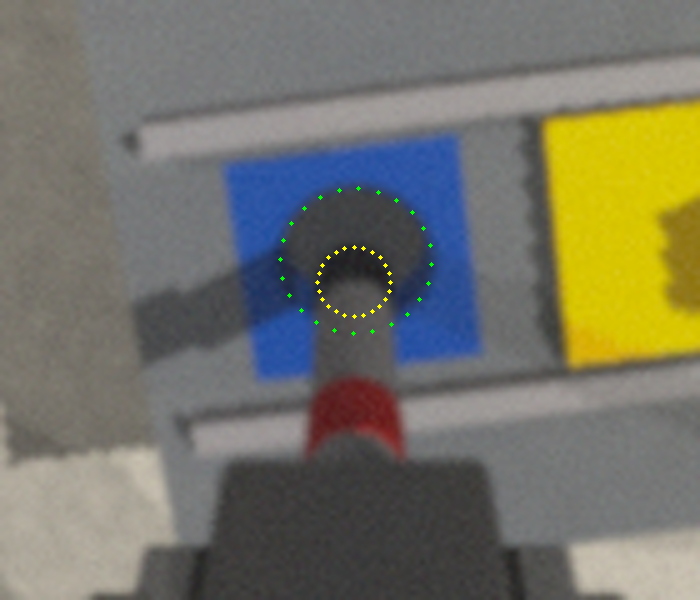

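View pics/s9o.png

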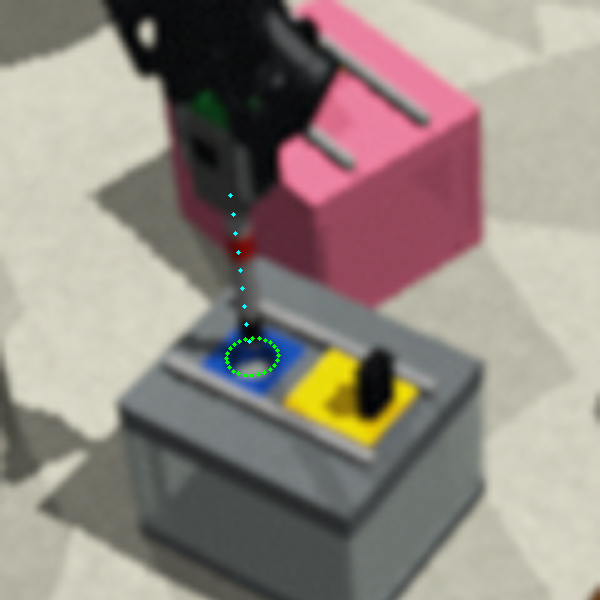

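Call:
step_arm(commands=[0,0.12,0,0,0,0,0,0,0.15,0,0,0,0,0,0,0.15,0,0,0,0,0])

```text
time_s: 16.85
eef_pos: [0.5741, -0.2027, 0.241]
ee_rot: [0.607, 0.365, -0.364, -0.605]
ft_force: [-0.0, 0.6, -0.8]
gripper_width: 0.0277
```

```bash
python3 - <<'E'
from h import *
go([.5735,-.2026,.1715],62)
E
```

```text
t 16.85 pos [ 0.5741 -0.2027  0.241 ] shift [-0.01   2.781  0.031] shift in desired frame [-0.009  2.781  0.022] turn [0.0021 0.0001 0.0001] F [-0.   0.6 -0.8] w 0.0277
```

Call:
step_arm(commands=[0,0.15,0.02,0.002,0,0,0,0,0.15,0,0,0,0,0,0,0.15,0,0,0,0,0,0,0.15,0,0,0,0,0])

```text
time_s: 17.25
eef_pos: [0.5735, -0.2023, 0.2244]
ee_rot: [-0.606, -0.364, 0.364, 0.606]
ft_force: [0.5, -0.4, -1.1]
gripper_width: 0.0278
```

```bash
python3 - <<'E'
from h import *
go([.5735,-.2026,.1715],62)
E
```

```text
t 17.25 pos [ 0.5735 -0.2023  0.2244] shift [-0.011  2.116 -0.006] shift in desired frame [-0.01   2.116 -0.005] turn [-0.0004  0.0001  0.    ] F [ 0.5 -0.4 -1.1] w 0.0278
```

Call:
step_arm(commands=[-0.01,0.15,0,0,0,0,0,0,0.2,0,0,0,0,0,0,0.2,0,0,0,0,0,0,0.2,0,0,0,0,0])

```text
time_s: 17.65
eef_pos: [0.5734, -0.2026, 0.204]
ee_rot: [-0.606, -0.364, 0.364, 0.606]
ft_force: [0.5, -1.0, -0.9]
gripper_width: 0.0276
```

```bash
python3 - <<'E'
from h import *
go([.5735,-.2026,.1715],62)
E
```

```text
t 17.65 pos [ 0.5734 -0.2026  0.204 ] shift [ 1.000e-03  1.301e+00 -4.000e-03] shift in desired frame [ 1.000e-03  1.301e+00 -4.000e-03] turn [-0.0003  0.0001  0.    ] F [ 0.5 -1.  -0.9] w 0.0276
```

Call:
step_arm(commands=[0,0.2,0,0,0,0,0,0,0.25,0,0,0,0,0,0,0.2,0,0,0,0,0,0,0.15,0,0,0,0,0,0,0,0,0,0,0,0])

```text
time_s: 18.15
eef_pos: [0.573, -0.2024, 0.1811]
ee_rot: [-0.605, -0.364, 0.365, 0.607]
ft_force: [-0.5, -0.8, -1.6]
gripper_width: 0.0277
```

```bash
python3 - <<'E'
from h import *
import pickle
go([.5735,-.2026,.1715],62)
st=get_state();c=capture("wrist"); save("w10",c["image"]); pickle.dump((st,c),open("w10.pkl","wb"))
save("w10r",cv2.resize(c["image"][150:270,210:350],None,fx=5,fy=5,interpolation=cv2.INTER_CUBIC))
st=get_state();c=capture("scene");pickle.dump((st,c),open("s10.pkl","wb"));save("s10",cv2.resize(c["image"][150:250,180:280],None,fx=6,fy=6,interpolation=cv2.INTER_CUBIC))
go([.5735,-.2026,.1715],62)
E
```

```text
t 18.15 pos [ 0.573  -0.2024  0.1811] shift [ 0.003  0.384 -0.024] shift in desired frame [ 0.003  0.384 -0.023] turn [-0.0014  0.0001 -0.0001] F [-0.5 -0.8 -1.6] w 0.0277
t 18.25 pos [ 0.5732 -0.2025  0.1817] shift [ 0.002  0.409 -0.011] shift in desired frame [ 0.002  0.409 -0.011] turn [-0.0008  0.0001 -0.    ] F [-0.4  0.4 -0.3] w 0.0276
```

View pics/w10r.png

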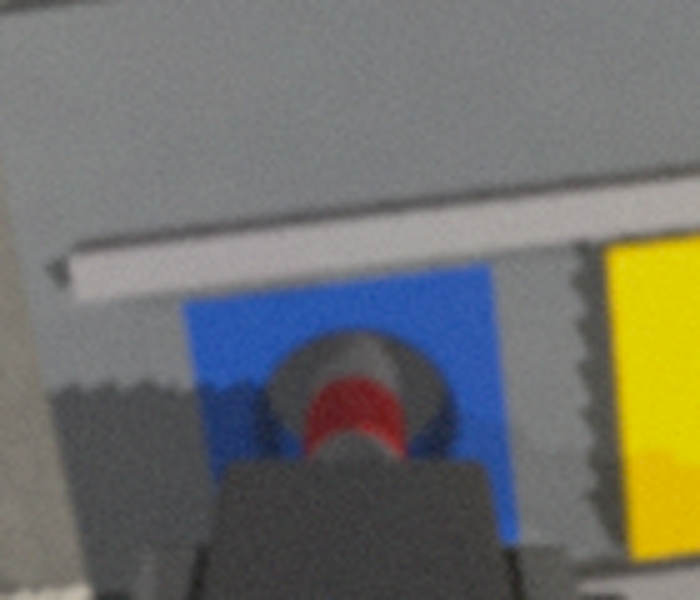

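View pics/s10.png

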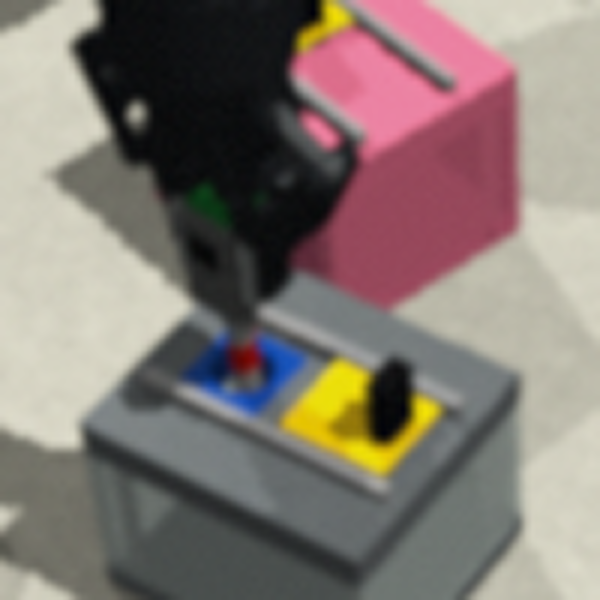

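```bash
python3 - <<'E'
from fit import *
import pickle
np.set_printoptions(precision=3,suppress=True)
cen=np.array([.5845,-.1745,0]);th=np.radians(69.7);y=np.array([np.cos(th),np.sin(th),0]);x=np.array([y[1],-y[0],0])
def red(im,box):
    x0,y0,x1,y1=box; s=im[y0:y1,x0:x1].astype(int); w=np.clip(s[:,:,0]-np.maximum(s[:,:,1],s[:,:,2])-20,0,None)
    yy,xx=np.mgrid[y0:y1,x0:x1]; return np.array([(w*xx).sum(),(w*yy).sum()])/w.sum(),w.sum()
for n in("s9","s10"):
    s,c=pickle.load(open(n+".pkl","rb"))
    if n=="s9":u,w=red(c["image"],(210,178,228,200))
    else:u,w=red(c["image"],(213,200,230,214))
    T=np.eye(4);T[:3,:3]=R.from_quat(s["ee_rot"]).as_matrix();T[:3,3]=s["eef_pos"]
    print(n,"red",u,w)
    for h in(.0335,.0355):
        # front surface toward camera
        print(h,proj(c,(T@[0,h+.032,-.001,1])[:3]))
    # yellow plate silhouette centroid
    im=c["image"][190:240,215:265].astype(int); m=(im[:,:,0]>120)&(im[:,:,1]>100)&(im[:,:,2]<70)
    cs=[proj(c,cen+.03*y+sx*.022*x+sy*.026*y+[0,0,.112])for sx,sy in((1,1),(1,-1),(-1,-1),(-1,1))]
    yy,xx=np.nonzero(m); print("plate bbox",xx.min()+215,xx.max()+215,yy.min()+190,yy.max()+190,"pred",np.array(cs).round(1).tolist())
st,c=pickle.load(open("w10.pkl","rb"));M=wpose(c,st);Mt=c["mount"]
A=lambda x,y:np.array([210+(x+.5)/5-.5,150+(y+.5)/5-.5])
# mouth circle in tool frame at y = TCPz-.105
yt=st["eef_pos"][2]-.105
pts=[A(*q) for q in[(457,410),(263,410),(362,329)]]
r=least_squares(lambda v:[np.hypot(*( (lambda o,d:(o+d*(yt-o[1])/d[1])[[0,2]]-v)(*wray(c,Mt,p))))-.013 for p in pts],[0,0]);print("mouth in tool mm",r.x*1000,r.fun*1000)
p=np.array([atz(*wray(c,M,A(*q)),.105) for q in[(185,303),(492,265)]]);
mid=p.mean(0);d=p[1]-p[0];d/=np.linalg.norm(d);nrm=np.array([d[1],-d[0],0]);pc=mid+.02*nrm;print("port by edge",pc,np.linalg.norm(p[1]-p[0]),np.degrees(np.arctan2(d[1],d[0])))
obs=[([0,-.04,.006],A(355,378)),([0,-.024,.006],A(355,430)),([-.014,0,.014],A(222,460)),([.014,0,.014],A(487,460))]
fit(c,obs)
E
```

```text
s9 red [219.914 186.798] 3286
0.0335 [216.876 188.13 ]
0.0355 [216.95  188.728]
plate bbox 227 253 210 228 pred [[243.1, 228.3], [225.6, 219.9], [235.8, 208.7], [253.1, 216.8]]
s10 red [220.552 209.354] 954
0.0335 [219.433 207.875]
0.0355 [219.502 208.421]
plate bbox 227 253 210 228 pred [[243.1, 228.3], [225.6, 219.9], [235.8, 208.7], [253.1, 216.8]]
mouth in tool mm [ 0.658 -0.811] [-0.154 -0.153  0.041]
port by edge [ 0.574 -0.203  0.105] 0.03959563028559089 69.45555859680104
x0,h,z0 mm [-0.04 34.89 -1.12] rot deg [ 1.56 -0.04 -0.07]
resid [[0.01, 0.04], [-0.03, 0.22], [-0.18, -0.11], [0.2, -0.1]]
```

Call:
step_arm(commands=[0.01,0.15,0,0,0,0,0,0,0.15,0,0,0,0,0,0,0.1,0,0,0,0,0,0,0,0,0,0,0,0])

```text
time_s: 18.65
eef_pos: [0.5738, -0.2024, 0.1716]
ee_rot: [0.606, 0.364, -0.364, -0.606]
ft_force: [-1.2, 0.1, -1.0]
gripper_width: 0.0276
```

```bash
python3 - <<'E'
from h import *
import pickle
go([.5735,-.2026,.171],62)
st=get_state();c=capture("wrist"); save("w11",c["image"]); pickle.dump((st,c),open("w11.pkl","wb"))
save("w11r",cv2.resize(c["image"][150:270,210:350],None,fx=5,fy=5,interpolation=cv2.INTER_CUBIC))
st=get_state();c=capture("scene");pickle.dump((st,c),open("s11.pkl","wb"));save("s11",cv2.resize(c["image"][180:230,200:250],None,fx=12,fy=12,interpolation=cv2.INTER_CUBIC))
go([.5735,-.2026,.171],62)
E
```

```text
t 18.65 pos [ 0.5738 -0.2024  0.1716] shift [-0.012  0.023  0.006] shift in desired frame [-0.012  0.023  0.006] turn [0.0001 0.0001 0.0001] F [-1.2  0.1 -1. ] w 0.0276
t 18.75 pos [ 0.5739 -0.2024  0.1719] shift [-0.013  0.037  0.011] shift in desired frame [-0.013  0.037  0.011] turn [0.0004 0.0001 0.0002] F [ 0.1 -1.3 -2.7] w 0.0275
```

View pics/w11r.png

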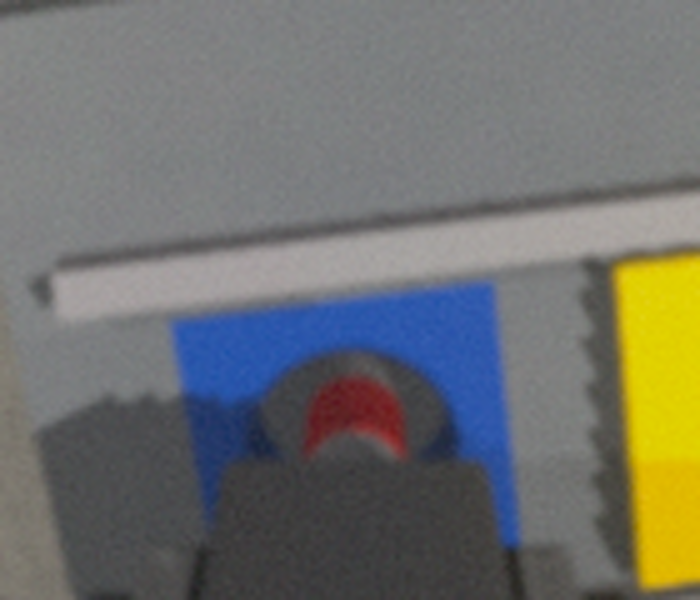

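View pics/s11.png

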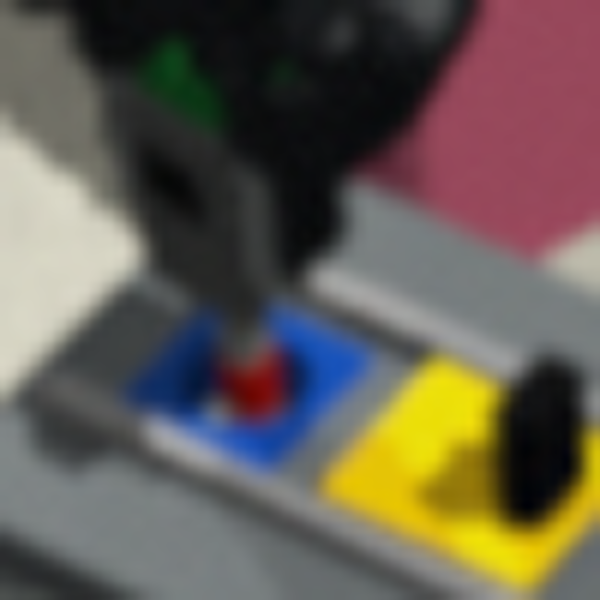

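```bash
python3 - <<'E'
from fit import *
import pickle
np.set_printoptions(precision=2,suppress=True)
cen=np.array([.5845,-.1745,0]);th=np.radians(69.7);y=np.array([np.cos(th),np.sin(th),0]);x=np.array([y[1],-y[0],0])
s,c=pickle.load(open("s11.pkl","rb"))
K=12;o=np.array([200,180]); f=lambda u:((u-o+.5)*K-.5)
im=cv2.resize(c["image"][180:230,200:250],None,fx=K,fy=K,interpolation=cv2.INTER_CUBIC)
port=np.array([.5739,-.2026,.105])
def poly(P,col):
    u=np.array([f(proj(c,p)) for p in P]).round().astype(int); cv2.polylines(im,[u],True,col,1)
poly([port+sx*.02*x+sy*.02*y for sx,sy in((1,1),(1,-1),(-1,-1),(-1,1))],(255,255,255))
poly([cen+[0,0,.112]+.03*y+sx*.022*x+sy*.026*y for sx,sy in((1,1),(1,-1),(-1,-1),(-1,1))],(255,0,255))
circ=lambda r,z:[port*[1,1,0]+[r*np.cos(a),r*np.sin(a),z] for a in np.linspace(0,6.28,40)]
poly(circ(.013,.105),(0,255,0))
for z in(.097,.113): poly(circ(.006,z),(0,255,255))
poly(circ(.006,.105),(255,255,255))
save("s11o",im)
E
```

```text
(no output)
```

View pics/s11o.png

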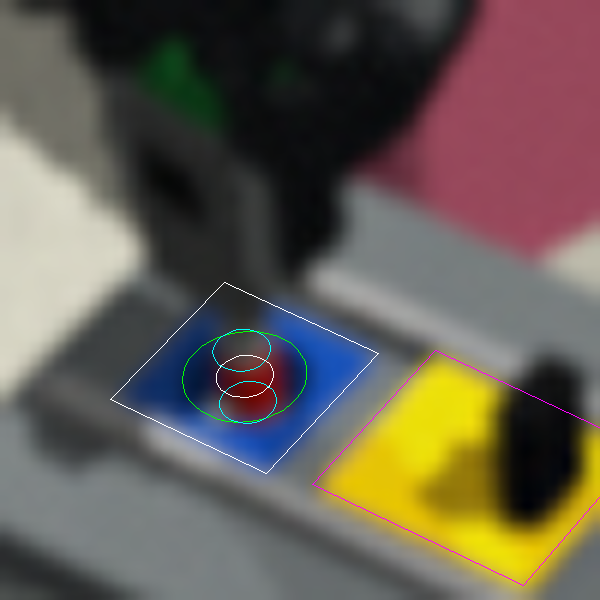

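```bash
python3 - <<'E'
from fit import *
import pickle
np.set_printoptions(linewidth=200)
s,c=pickle.load(open("s11.pkl","rb"))
print("cols 217..226 rows 203..218 (R-G / G / B)")
for r in range(203,219): print(r,[tuple(int(v) for v in c["image"][r,k]) for k in range(217,226)])
E
```

```text
cols 217..226 rows 203..218 (R-G / G / B)
203 [(38, 39, 38), (39, 39, 38), (38, 39, 38), (43, 45, 43), (53, 54, 53), (57, 59, 57), (51, 54, 52), (51, 52, 51), (86, 86, 84)]
204 [(40, 42, 42), (39, 40, 40), (37, 39, 39), (38, 39, 38), (47, 49, 49), (58, 62, 67), (66, 72, 77), (67, 70, 73), (80, 82, 81)]
205 [(39, 46, 60), (39, 43, 49), (39, 40, 40), (39, 40, 39), (43, 46, 53), (54, 66, 91), (66, 82, 114), (71, 83, 108), (76, 84, 98)]
206 [(36, 51, 83), (41, 48, 65), (44, 47, 48), (45, 45, 44), (50, 55, 66), (48, 69, 113), (50, 83, 147), (57, 87, 151), (70, 94, 143)]
207 [(31, 52, 91), (48, 56, 74), (54, 55, 56), (58, 59, 56), (67, 71, 78), (63, 77, 118), (44, 80, 156), (35, 84, 174), (45, 89, 174)]
208 [(28, 44, 81), (50, 54, 68), (61, 62, 63), (69, 71, 68), (87, 82, 85), (86, 77, 104), (55, 68, 131), (27, 70, 159), (25, 80, 175)]
209 [(26, 35, 66), (52, 44, 55), (70, 59, 60), (82, 70, 68), (104, 73, 72), (104, 59, 70), (67, 43, 83), (26, 48, 114), (18, 67, 154)]
210 [(25, 25, 55), (60, 33, 45), (82, 43, 44), (101, 55, 52), (119, 52, 49), (114, 36, 40), (73, 27, 54), (25, 33, 80), (13
[... 428 characters left out ...]
33), (96, 95, 112), (88, 63, 77), (89, 39, 56), (98, 34, 56), (93, 46, 77), (66, 56, 104), (35, 61, 129), (31, 74, 156)]
215 [(75, 107, 170), (79, 102, 156), (66, 77, 138), (62, 61, 127), (65, 57, 120), (56, 62, 129), (39, 67, 144), (27, 68, 150), (48, 81, 150)]
216 [(85, 116, 182), (60, 99, 180), (43, 86, 178), (33, 78, 174), (29, 70, 163), (24, 67, 156), (25, 68, 154), (42, 76, 148), (71, 92, 136)]
217 [(133, 145, 178), (101, 124, 178), (68, 103, 180), (44, 91, 181), (31, 80, 176), (23, 72, 161), (42, 77, 150), (69, 90, 135), (92, 101, 120)]
218 [(150, 152, 157), (134, 141, 158), (112, 126, 162), (92, 115, 172), (67, 100, 172), (57, 89, 158), (73, 94, 138), (92, 103, 120), (102, 108, 112)]
```

Call:
step_arm(commands=[-0.01,0.03,0.01,0,0,0,0,0,0,0,0,0,0,0,0,0,0,0,0,0,0,0,0,0,0,0,0,0,0,0,0,0,0,0,0])

```text
time_s: 19.25
eef_pos: [0.5738, -0.2027, 0.1716]
ee_rot: [0.606, 0.365, -0.364, -0.606]
ft_force: [0.2, 0.2, -0.6]
gripper_width: 0.0275
```

```bash
python3 - <<'E'
from fit import *
import pickle
np.set_printoptions(precision=4,suppress=True)
P=[]
for k in range(4):
    st=get_state();c=capture("wrist");P.append(st["eef_pos"])
pickle.dump((st,c),open("w12.pkl","wb")); print(np.mean(P,0),np.std(P,0),np.abs(st["dq"]).max(),st["ft_force"],st["time_s"])
go([.5735,-.2026,.171],62)
save("w12r",cv2.resize(c["image"][170:290,210:350],None,fx=5,fy=5,interpolation=cv2.INTER_CUBIC))
M=wpose(c,st);A=lambda x,y:np.array([210+(x+.5)/5-.5,150+(y+.5)/5-.5]);Mt=c["mount"];yt=np.mean(P,0)[2]-.105
pts=[A(*q) for q in[(458,430),(257,430),(358,350)]]
r=least_squares(lambda v:[np.hypot(*( (lambda o,d:(o+d*(yt-o[1])/d[1])[[0,2]]-v)(*wray(c,Mt,p))))-.013 for p in pts],[0,0]);print("mouth in tool mm (w11 pts)",r.x*1000,r.fun*1000)
E
```

```text
[ 0.5738 -0.2027  0.1716] [0. 0. 0.] 0.0023262914433360075 [ 0.151   0.5995 -1.6304] 19.4
t 19.45 pos [ 0.5738 -0.2027  0.1715] shift [-0.002  0.021  0.011] shift in desired frame [-0.002  0.021  0.011] turn [0.0009 0.0001 0.0002] F [ 0.3  0.1 -0.2] w 0.0273
mouth in tool mm (w11 pts) [ 0.3149 -0.0886] [-0.1768 -0.1765  0.0634]
```

View pics/w12r.png

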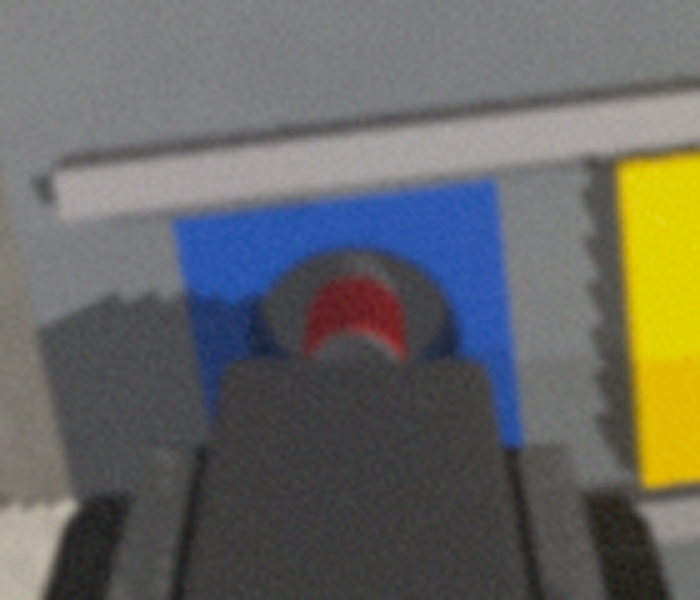

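```bash
python3 -c "
from station import *
print(hand_in())"
```

```text
the job is handed in; nothing more can be done
None
```

I slid the yellow cover open by its black fin, then took the middle-sized probe from its rest by the grey head. I lowered its rod through the blue guide hole and handed the job in at about 19.5 s, with the gripper still holding it.

- **Cover:** I pulled it until it stalled against about 7 N. In the picture taken after release, it lines up with the drawn fully open position (60 mm) to within about 1 mm.
- **Centring:** the wrist views put the rod within about 1 mm of the hole's centre, against 7 mm of clearance. I saw no contact. The force readings stayed near the probe's own weight plus noise.
- **Uprightness and stillness:** the tool was upright to about 0.1° and the joints were still. One full fit put the probe within about 0.5° of the tool axis. Later fits with fewer points gave tilts of up to 1.6°, which I put down to those points fixing the tilt poorly.
- **Depth:** going by the tool's measured height, the middle of the red band is level with the top of the hole to within about 1 mm. The wrist fits, partly tied to that height, agreed within about 1.5 mm. The scene camera can only resolve about 2 mm. Its two references pointed to opposite sides of zero, so it neither confirmed nor contradicted the depth.
- **Bystanders:** no reach went near them, but I did not make a final whole-bench check of their positions.

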